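Put the stop blocks away on their storage bar

TASK

Put the saw's stop blocks away on their storage bar: first throw the keeper lever into the red-marked notch, then thread every block that is on the table onto the bar, the biggest nearest the flange and the rest in falling size towards the tip. Push the black end cap fully home on the bar's tip and throw the lever into the green-marked notch so that the keeper stands in front of the cap; do not disturb the tape measure, the tin in front of the toolbox and the offcut.

Things in the scene. Friction and masses are not known exactly. Their poses are not given: they have to be found in the camera images.
- stop_bar: storage bar, fixed: dark wooden base 125x290x14 mm (x, y, z), origin on its underside, under the bar. A level steel bar, 12 mm thick, runs along its own y, axis 105 mm above the table at x = 0, from a grey flange (66 mm across, face at y = -85 mm, top at 138 mm) to a free tip (last 7 mm tapered) at y = +85 mm, which points to the robot's left. The lever's shaft lies at x = +65 mm, 35 mm up
- bar_tip (a point): end point of the bar's tapered free tip, on the bar's axis; axes as stop_bar: y points along the bar, out of its free end
- keeper_lever (a joint): lever angle (rad): 0 = middle of the red notch (leans 0.75 from upright to the bar's +x, away from the robot; keeper swung clear), 1.5 = middle of the green notch (leans 0.75 to -x). It can overrun each by 0.25. A notch is a pair of coloured cheeks on an arc, 0.17 rad either side of its middle. Moves stiffly (about 2.5 N at the knob) and stays where it is left
- lever_hinge (a point): point on the lever's hinge axis (parallel to the bar) in the plane in which the knob swings, 240 mm to the bar's -y side of its tip; axes as stop_bar. At lever angle q the knob's centre lies at x = 100 mm x sin(0.75 - q), y = 0, z = 100 mm x cos(0.75 - q) from here
- lever_knob (a point): centre of the black ball knob, 24 mm across, on the end of the lever, which is a 9 mm rod
- keeper_disc (a point): centre of the keeper, a red disc 28 mm across and 6 mm thick on an arm of the same lever shaft; in the green notch it stands in line with the bar, 18 mm beyond its tip (7 mm beyond the face of a cap that is home)
- block_blue: stop block, dark blue: a 58 mm square block with slightly cut corners, 32 mm thick along its own y, with a 18 mm round hole right through along y; it stands on edge, hole level. Origin at the middle of the hole, 29 mm above the table when standing. 66 g (varies). May be absent
- block_yellow: stop block, yellow: a 50 mm square block with slightly cut corners, 32 mm thick along its own y, with a 18 mm round hole right through along y; it stands on edge, hole level. Origin at the middle of the hole, 25 mm above the table when standing. 56 g (varies). May be absent
- block_orange: stop block, orange: a 42 mm square block with slightly cut corners, 32 mm thick along its own y, with a 18 mm round hole right through along y; it stands on edge, hole level. Origin at the middle of the hole, 21 mm above the table when standing. 47 g (varies). May be absent
- block_white: stop block, white: a 34 mm square block with slightly cut corners, 32 mm thick along its own y, with a 18 mm round hole right through along y; it stands on edge, hole level. Origin at the middle of the hole, 17 mm above the table when standing. 37 g (varies). May be absent
- block_wood: stop block, bare pale wood, unpainted: a 28 mm square block with slightly cut corners, 32 mm thick along its own y, with a 18 mm round hole right through along y; it stands on edge, hole level. Origin at the middle of the hole, 14 mm above the table when standing. 30 g (varies). May be absent
- end_cap: black end cap, 36 mm square with cut corners, 32 mm long along its own y, standing on edge; a blind 15 mm hole, 24 mm deep, opens at its -y end (facing the robot's right); the closed +y end has a red spot. Origin on the hole's axis at the hole's bottom, 8 mm from the closed end, 18 mm above the table. Home on the bar, its origin coincides with bar_tip
- tape_measure: yellow and black tape measure, 59x84x69 mm, a bystander; origin under its middle
- wax_tin: round tin with a brown lid, the one close in front of the toolbox, 79 mm across, 35 mm high, a bystander; origin under its middle
- offcut: wooden offcut, 127x82x32 mm over all, a bystander; origin under its middle
Mind the look-alikes: they are no part of the job. What is shaped like the block_white but purple or turquoise is not meant.

How it is judged:
By the outcome, as a careful person would: the job done as asked, in the order asked, and still so for the second after the job is handed in, with the robot touching nothing.
Of block_blue, block_yellow, block_orange, block_white, block_wood only 3 to 4 are there at a start; the rules pass over those that are not, and their reading is None.
At some moment in a run one of block_white, block_wood may be knocked a few centimetres aside while the robot is not near it.
It also fails if it takes over 210 s, if anything falls off the work surface, if the arm or the gripper's body presses on something with over 40 N, if the wrist force passes 120 N, or if a joint passes its speed limit or range.

ROBOT

A 7-joint arm with a two-finger parallel gripper is mounted at the origin on a cart in front of the work surface, level with it; the furniture and walls round the work are solid. World frame = base frame: x ahead of the robot, y to its left, z up, the work surface at z = 0. Lengths are in m, angles in degrees, forces in N, time in s.
With the tool pointing down it reaches from about 0.425 to 0.875 m from the base axis. Payload 9.9 kg.
Tool frame: the origin (TCP) lies at the very end of the fingers, on their centre line; the grasp point (between the pads) lies 19 mm behind it; z points along the fingers, y is the line along which they close (so a half turn about z gives the same grasp; the last joint's range is limited). The gripper opens to 85 mm and grips with 20 to 120 N. Pads are 22 mm wide; open, the fingers measure 114 mm over their backs; the gripper's body (76 mm by 85 mm) begins 54 mm behind the grasp point. The pads swing forward as they close: fully open they stand 13 mm farther back than shut.
Start: joints at [-80.26, 32.985, 1.427, 82.34, -0.859, 64.687, -3.237], TCP at [0.169, 0.653, 0.231] pointing down, gripper open.
Joint ranges: [-157.87, 157.87], [-19.46, 123.44], [-87.15, 90], [11.01, 140.99], [-62.26, 242.26], [9.8, 113.94], [-161.44, 161.44]. Speed limits (degrees/s): [127.2, 127.2, 172.46, 172.46, 180, 180, 180].

INTERFACE

Orientations are given as a 3x3 rotation matrix whose columns are the frame's x, y, z axes.
In Python, from rig import ctrl gives the robot as it stands.
- The arm moves only by the tool arm_command, never from a script. Its argument "series" is a list of rows, each an object with "offset": the shift along the world's x, y, z as a fraction of full scale, a list of three; "twist": the turn about the world's z as a fraction of full scale. A call has 1 to 12 rows; each row is the pose to reach, as a shift and turn from the pose commanded when the call began; what a row does not reach only later rows make up. Full scale, the value 1, is 0.3 m for a shift and pi/2 rad for a turn. A row lasts 1/12 s, in which the tool goes at most 41.7 mm and 7.16 degrees, less where a joint would pass 70% of its speed; a pose out of reach is approached as far as the arm can. A call with a number of a shift or a turn outside -1 to 1 is refused whole. A call with a gripper value outside its range is refused whole. "jaw" is the opening, from 0 (shut) to 1 (fully open), set as the call begins (left out, the last holds). The fingers move at their own pace and stop on an object; the grip force is fixed at half the most. Time passes only in rows, so rows that repeat a pose let the fingers close. It gives the time, the measured TCP pose, the force, the opening and the grip force at its end, in the units of the state.
- ctrl.get_obs(): the state, without advancing time (a new reading comes with each control period).
- ctrl.grab_frame(name): name is "scene" or "top" or "wrist"; returns a dict with "color" (384x512x3 uint8, red, green, blue), "camera_matrix" (3x3 intrinsics, pixels), "k1" (the pictures are not rectified: a ray, as slopes to the right and down, at radius r is drawn at 1 + k1 r^2 times it, then the intrinsics apply), "world_to_cam" (4x4, takes a point from world to camera coordinates); the wrist camera has in their place "tool_from_camera" (4x4, takes a point from camera to tool coordinates, whose origin is the TCP and whose axes are the flange's). Camera axes: x right, y down, z forward; pixel columns grow to the right and rows downward; lengths in m; the calibration is good to about 2 mm. A picture is of the moment at which its call begins: read the wrist's pose just before it. There is no depth.
- ctrl.hand_in(): hands the job in; it is judged then, once.
The state is a dict: "t": time; "joint_pos": joint angles; "joint_velocities": joint speeds; "joint_torque": joint torques, N m; "position": TCP position; "tcp_rot": TCP orientation; "contact_force": force on the tool from outside, world axes, zero at the start; "ft_torque": the same for the moment, N m; "finger_gap": finger opening in m; "grip_force": force on a finger pad.
Only numpy, scipy, OpenCV 4.12 (cv2) and the standard library are available. Lean on these libraries where they do the work, as an engineer would, in place of code of your own. Each camera call takes 0.05 s, during which the arm holds its last target. There are 200 camera calls.

## Working session

There is one attempt and no reset: what is moved stays moved. The work goes in short steps, Python scripts to look and compute and a tool call to move; the robot and the scene stay as the last step left them, time stands still between calls to the robot, and variables do not carry over. Pictures are saved under pics/ and viewed, at most 14 in all, crops included, and the job is handed in when it is done.

Besides the shell and the picture viewer there is one more tool, called after "Emit:" as name(argument=value, ...) on one line, values as JSON. arm_command: Moves the arm, as the interface text tells. Its arguments: {"type":"object","properties":{"series":{"type":"array"},"jaw":{"type":"number"}},"required":["series"]}

```bash
ls; mkdir -p pics; cat > h.py <<'E'
import numpy as np, cv2
from rig import ctrl
def grab(n):
    o=ctrl.get_obs(); f=ctrl.grab_frame(n)
    K=np.array(f["camera_matrix"]);k1=f["k1"]
    if n=="wrist":
        T=np.eye(4);T[:3,:3]=o["tcp_rot"];T[:3,3]=o["position"];c2w=T@np.array(f["tool_from_camera"])
    else: c2w=np.linalg.inv(np.array(f["world_to_cam"]))
    return dict(img=np.array(f["color"]),K=K,k1=k1,c2w=c2w,o=o)
def ray(f,u,v):
    K=f["K"];x=np.array([(u-K[0,2])/K[0,0],(v-K[1,2])/K[1,1]]);p=x.copy()
    for _ in range(20): p=x/(1+f["k1"]*(p@p))
    d=f["c2w"][:3,:3]@np.array([p[0],p[1],1]);return f["c2w"][:3,3],d/np.linalg.norm(d)
def plane(f,u,v,z=0,ax=2):
    c,d=ray(f,u,v);return c+d*(z-c[ax])/d[ax]
def proj(f,P):
    q=np.linalg.inv(f["c2w"])@np.append(P,1);p=q[:2]/q[2];p=p*(1+f["k1"]*(p@p))
    return p*[f["K"][0,0],f["K"][1,1]]+f["K"][:2,2]
def tri(rays):
    A=sum(np.eye(3)-np.outer(d,d) for c,d in rays);b=sum((np.eye(3)-np.outer(d,d))@c for c,d in rays)
    X=np.linalg.solve(A,b);return X,[np.linalg.norm(np.cross(X-c,d)) for c,d in rays]
def save(f,name,box=None,s=1):
    im=f["img"][:,:,::-1]
    if box: im=im[box[1]:box[3],box[0]:box[2]]
    cv2.imwrite("pics/"+name,cv2.resize(im,None,fx=s,fy=s,interpolation=cv2.INTER_CUBIC))
E
python3 - <<'E'
from h import *
import pickle
for n in ["scene","top"]:
    f=grab(n);save(f,n+"0.png",s=1.56);pickle.dump(f,open(n+"0.pkl","wb"));print(n,f["c2w"].round(3).tolist(),f["K"].tolist(),f["k1"])
f=grab("wrist");print(f["o"]["position"],np.array(f["o"]["tcp_rot"]).round(3).tolist(),f["o"]["finger_gap"],f["o"]["t"])
print(f["c2w"].round(3).tolist())
E
```

```text
pics
scene [[-0.896, -0.296, 0.332, 0.141], [-0.445, 0.601, -0.664, 1.026], [-0.003, -0.742, -0.67, 0.937], [0.0, 0.0, 0.0, 1.0]] [[441.93890643465136, 0.0, 258.2995643568738], [0.0, 441.93890643465136, 194.09666961880265], [0.0, 0.0, 1.0]] -0.1515134298895488
top [[-0.009, -0.997, 0.075, 0.439], [-1.0, 0.01, 0.01, 0.17], [-0.01, -0.075, -0.997, 1.445], [0.0, 0.0, 0.0, 1.0]] [[451.9764080213869, 0.0, 255.36275044729572], [0.0, 451.9764080213869, 190.476961004748], [0.0, 0.0, 1.0]] -0.06603583614587957
[0.16935177 0.65298158 0.23053115] [[-0.968, 0.251, -0.0], [0.251, 0.968, -0.001], [-0.0, -0.002, -1.0]] 0.08531386526103368 0.1
[[0.253, 0.923, 0.291, 0.094], [0.968, -0.24, -0.078, 0.671], [-0.002, 0.301, -0.954, 0.373], [0.0, 0.0, 0.0, 1.0]]
```

View pics/scene0.png

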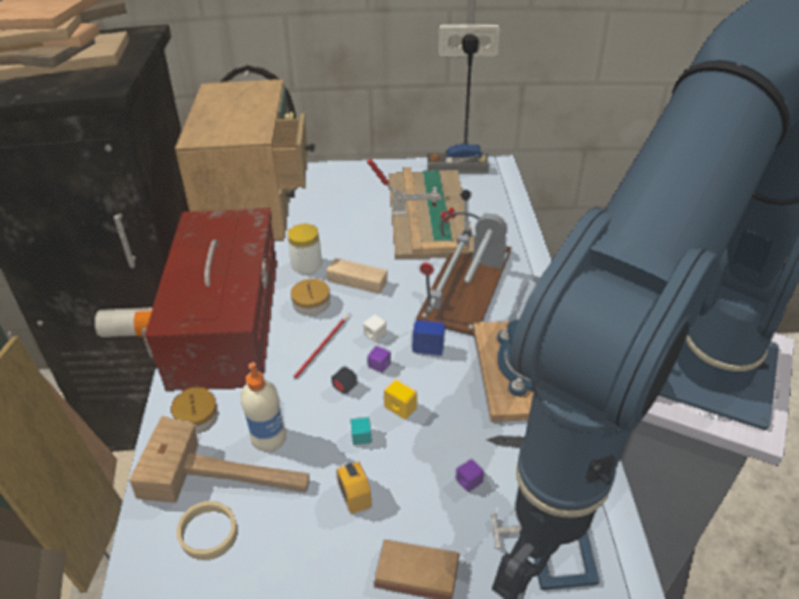

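View pics/top0.png

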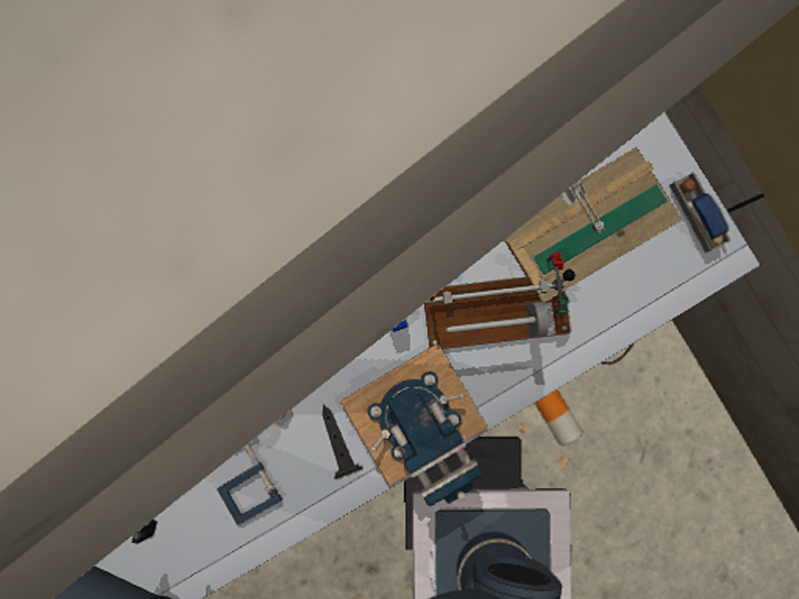

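```bash
python3 - <<'E'
from h import *
import pickle
s=pickle.load(open("scene0.pkl","rb"));t=pickle.load(open("top0.pkl","rb"));k=1.5625
for n,u,v,z in [("white",375,327,.02),("blue",429,337,.03),("yellow",400,399,.025),("cap",344,379,.018),("purple",379,358,.017),("turq",361,431,.017),("purple2",470,474,.017),("tin",310,295,.035),("tape",354,487,.04),("offcut",357,276,.03),("offcut2",418,568,.03),("toolboxcorner",270,250,.1),("bottle",263,420,.05)]:
    print(n,plane(s,u/k,v/k,z).round(3))
for n,a,b in [("knob",(465,195),(569,275)),("tip",(434,300),(449,329)),]:
    X,e=tri([ray(s,a[0]/k,a[1]/k),ray(t,b[0]/k,b[1]/k)]);print(n,X.round(3),np.round(e,3))
    
for n,b,z in [("tip",(447,329),.105),("flangeface",(530,321),.105),("base1",(427,348),.014),("base2",(570,331),.014),("base3",(563,275),.014)]: print(n,plane(t,b[0]/k,b[1]/k,z).round(3))
save(s,"scA.png",(255,100,345,220),6)
E
```

```text
white [0.614 0.203 0.02 ]
blue [0.506 0.191 0.03 ]
yellow [0.489 0.345 0.025]
cap [0.601 0.342 0.018]
purple [0.57  0.269 0.017]
turq [0.519 0.429 0.017]
purple2 [0.324 0.428 0.017]
tin [0.765 0.193 0.035]
tape [0.468 0.542 0.04 ]
offcut [0.713 0.095 0.03 ]
offcut2 [0.326 0.613 0.03 ]
toolboxcorner [0.864 0.173 0.1  ]
bottle [0.659 0.503 0.05 ]
knob [ 0.576 -0.136  0.131] [0.001 0.001]
tip [0.507 0.097 0.045] [0.029 0.029]
tip [0.479 0.093 0.105]
flangeface [ 0.492 -0.065  0.105]
base1 [0.443 0.129 0.014]
base2 [ 0.475 -0.162  0.014]
base3 [ 0.589 -0.151  0.014]
```

View pics/scA.png

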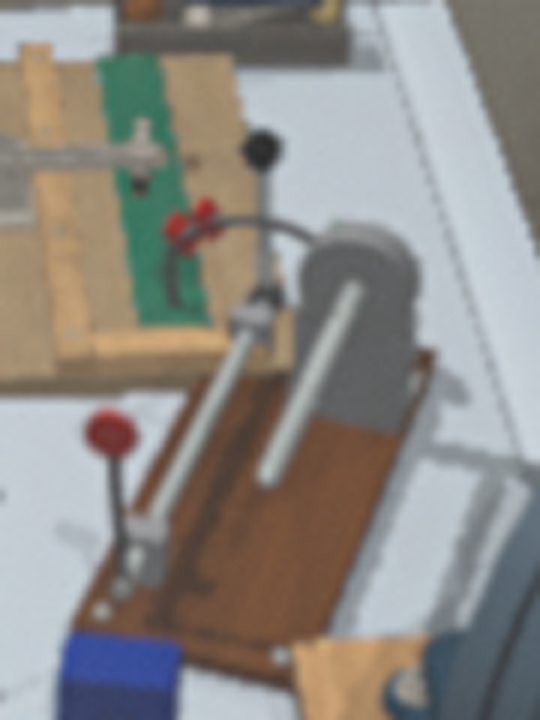

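Emit:
arm_command(series=[{"offset":[0.5,-0.5,0.25],"twist":-0.4},{"offset":[1,-1,0.25],"twist":-0.78},{"offset":[1,-1,0.25],"twist":-0.78},{"offset":[1,-1,0.25],"twist":-0.78},{"offset":[1,-1,0.25],"twist":-0.78},{"offset":[1,-1,0.25],"twist":-0.78},{"offset":[1,-1,0.25],"twist":-0.78},{"offset":[1,-1,0.25],"twist":-0.78},{"offset":[1,-1,0.25],"twist":-0.78},{"offset":[1,-1,0.25],"twist":-0.78},{"offset":[1,-1,0.25],"twist":-0.78},{"offset":[1,-1,0.25],"twist":-0.78}])

```text
t: 1.15
position: [0.4732, 0.3488, 0.3072]
tcp_rot: [[-0.084, 0.996, 0.003], [0.996, 0.084, -0.001], [-0.001, 0.002, -1.0]]
contact_force: [-0.8, 0.7, 0.3]
finger_gap: 0.0854
grip_force: 0.0
```

```bash
python3 - <<'E'
from h import *
import pickle
f=grab("wrist");o=f["o"];print(o["t"],o["position"].round(4),np.array(o["tcp_rot"]).round(3).tolist(),f["K"].round(1).tolist(),f["k1"],o["joint_pos"])
pickle.dump(f,open("w1.pkl","wb"));save(f,"w1.png",s=1.56)
E
```

```text
1.15 [0.4732 0.3488 0.3072] [[-0.084, 0.996, 0.003], [0.996, 0.084, -0.001], [-0.001, 0.002, -1.0]] [[337.8, 0.0, 253.9], [0.0, 337.8, 192.2], [0.0, 0.0, 1.0]] -0.04346655610997028 [-56.38219869  23.50201123  23.44731555  89.80912998  -9.65728122
  68.63594865 -26.3544923 ]
```

View pics/w1.png

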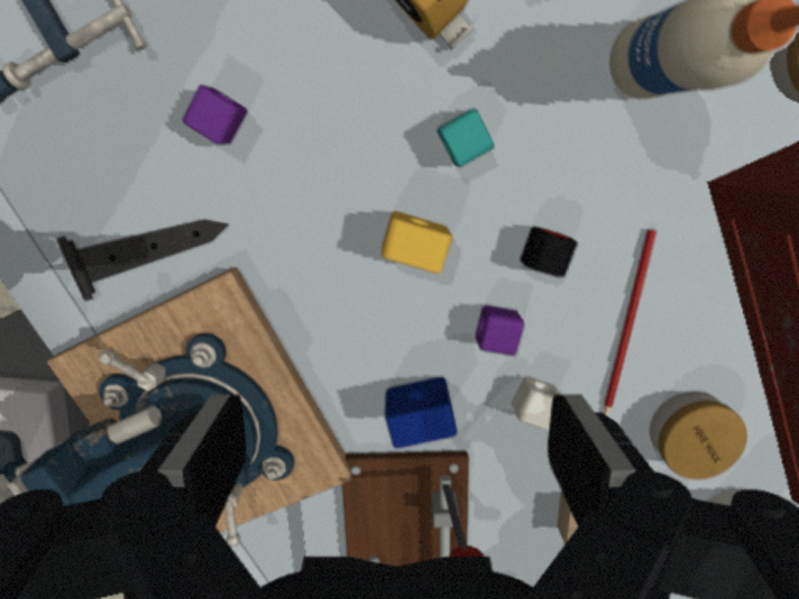

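Emit:
arm_command(series=[{"offset":[0.14,-0.6,0],"twist":0},{"offset":[0.14,-0.6,0],"twist":0},{"offset":[0.14,-0.6,0],"twist":0},{"offset":[0.14,-0.6,0],"twist":0},{"offset":[0.14,-0.6,0],"twist":0},{"offset":[0.14,-0.6,0],"twist":0}])

```text
t: 1.7
position: [0.5119, 0.1691, 0.3065]
tcp_rot: [[-0.087, 0.996, 0.0], [0.996, 0.087, -0.001], [-0.001, 0.0, -1.0]]
contact_force: [-0.6, 0.1, -0.4]
finger_gap: 0.0851
grip_force: 0.0
```

```bash
python3 - <<'E'
from h import *
import pickle
f=grab("wrist");o=f["o"];print(o["t"],o["position"].round(4))
pickle.dump(f,open("w2.pkl","wb"));save(f,"w2.png",s=1.56)
E
```

```text
1.7 [0.5119 0.1691 0.3065]
```

Emit:
arm_command(series=[{"offset":[0,-0.4,0],"twist":0},{"offset":[0,-0.4,0],"twist":0},{"offset":[0,-0.4,0],"twist":0},{"offset":[0,-0.4,0],"twist":0},{"offset":[0,-0.4,0],"twist":0}])

```text
t: 2.17
position: [0.5113, 0.0537, 0.3062]
tcp_rot: [[-0.091, 0.996, -0.0], [0.996, 0.091, 0.001], [0.001, -0.0, -1.0]]
contact_force: [-0.3, 2.4, 0.7]
finger_gap: 0.0855
grip_force: 0.0
```

```bash
python3 - <<'E'
from h import *
import pickle
f=grab("wrist");o=f["o"];print(o["t"],o["position"].round(4))
pickle.dump(f,open("w3.pkl","wb"));save(f,"w3.png",s=1.56)
E
```

```text
2.1667 [0.5113 0.0537 0.3062]
```

View pics/w2.png

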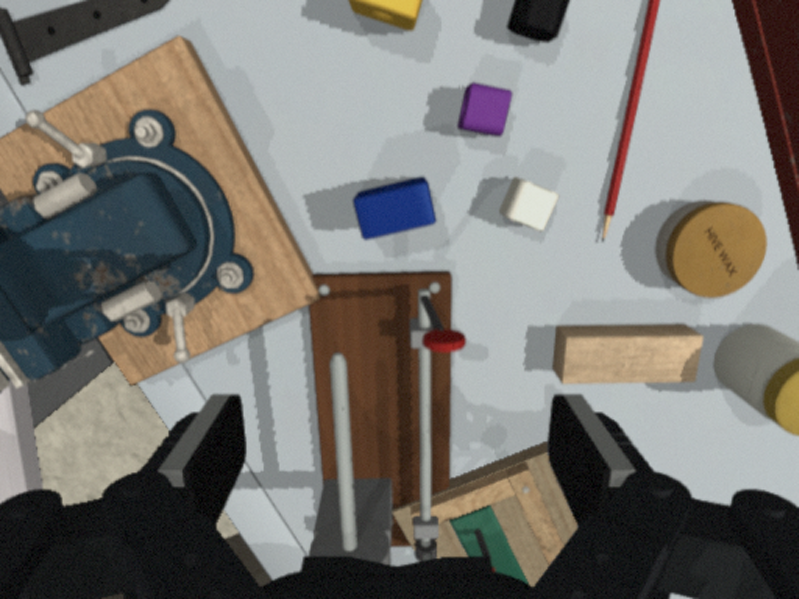

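View pics/w3.png

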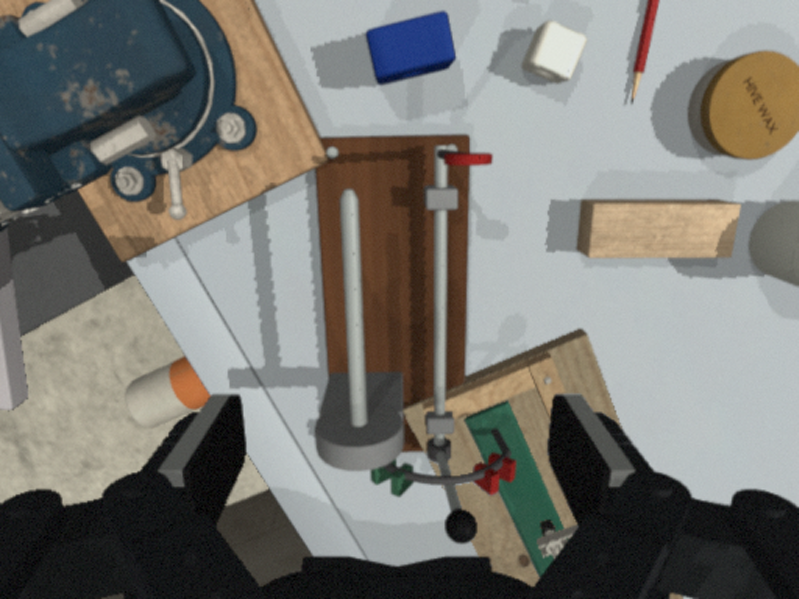

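```bash
python3 - <<'E'
from h import *
import pickle
k=1.5625
F={n:pickle.load(open(n+".pkl","rb")) for n in ["w1","w2","w3","scene0","top0"]}
P={"tip":{"w2":(338,355),"w3":(349,190),"scene0":(299.7*k,179.3*k),"top0":(447,329)},
"knob":{"w3":(461,525),"scene0":(298.7*k,125*k),"top0":(569,275)},
"disc":{"w2":(445,341),"w3":(467,158),"scene0":(273.5*k,172.3*k)}}
for n,d in P.items():
    X,e=tri([ray(F[a],u/k,v/k) for a,(u,v) in d.items()]);print(n,X.round(4),np.round(e,4))
for w,(r0,r1) in {"w2":(236,300),"w3":(130,240)}.items():
    f=F[w];g=cv2.cvtColor(f["img"],cv2.COLOR_RGB2HSV);pts=[]
    for v in range(r0,r1,6):
        row=g[v,205:245];m=np.where((row[:,1]<50)&(row[:,2]>95))[0]
        if len(m)>3 and m[-1]-m[0]<16: pts.append(plane(f,205+m.mean(),v,.105))
    pts=np.array(pts);b=np.polyfit(pts[:,1],pts[:,0],1);print(w,len(pts),"x=%.4f%+.4f(y-.09)"%(np.polyval(b,.09),b[0]),"resid",np.std(pts[:,0]-np.polyval(b,pts[:,1])).round(4))
# base corners
for w,c in {"w3":[(317,138),(468,136)],"w2":[(316,273),(450,272)]}.items():
    q=[plane(F[w],u/k,v/k,.014) for u,v in c];print(w,np.round(q,4).tolist(),np.linalg.norm(q[0]-q[1]),np.degrees(np.arctan2(*(q[1]-q[0])[1::-1])))
# blocks
for w in ["w1","w2","w3"]:
    f=F[w];h=cv2.cvtColor(f["img"],cv2.COLOR_RGB2HSV)
    for n,lo,hi,z in [("blue",(110,120,40),(125,255,255),.058),("yellow",(18,120,120),(28,255,255),.05),("white",(15,5,170),(40,60,255),.034),("black",(0,0,0),(180,255,45),.036)]:
        m=cv2.inRange(h,lo,hi);cs,_=cv2.findContours(m,cv2.RETR_EXTERNAL,cv2.CHAIN_APPROX_NONE)
        for c in cs:
            a=cv2.contourArea(c);x,y,ww,hh=cv2.boundingRect(c)
            if 300<a<2500 and ww<70 and hh<70: print(w,n,a,(x,y,ww,hh),cv2.minAreaRect(c))
E
```

```text
tip [0.4761 0.092  0.1049] [0.0002 0.0005 0.0034 0.0027]
knob [ 0.5746 -0.1371  0.1313] [0.0015 0.0029 0.0025]
disc [0.5465 0.1185 0.1258] [0.0016 0.0011 0.0016]
w2 9 x=0.4764-0.1066(y-.09) resid 0.0002
w3 5 x=0.4765-0.1231(y-.09) resid 0.0001
w3 [[0.4415, 0.1211, 0.014], [0.5603, 0.1333, 0.014]] 0.11941129588474264 5.843389236269194
w2 [[0.4464, 0.1259, 0.014], [0.5599, 0.1364, 0.014]] 0.11402765723254696 5.296086644421538
w1 blue 1465.0 (247, 242, 46, 45) ((268.1390380859375, 264.1487731933594), (38.064456939697266, 41.835975646972656), 77.90524291992188)
w1 yellow 1708.5 (427, 261, 51, 45) ((452.0, 283.0), (44.0, 50.0), 90.0)
w1 yellow 1038.0 (245, 139, 45, 36) ((267.3396301269531, 155.3113250732422), (40.384002685546875, 30.081958770751953), 15.945395469665527)
w1 black 946.0 (38, 151, 64, 37) ((68.84577178955078, 157.73780822753906), (39.446170806884766, 56.177833557128906), 59.534454345703125)
w1 black 675.5 (334, 146, 35, 31) ((350.75, 161.25), (30.04163360595703, 25.298219680786133), 18.434947967529297)
w2 blue 1346.5 (227, 114, 52, 39) ((252.29180908203125, 132.9901580810547), (29.889633178710938, 48.32729721069336), 76.75948333740234)
w2 yellow 390.0 (497, 238, 15, 40) ((504.0, 257.5), (39.0, 14.0), 90.0)
w2 white 612.5 (326, 116, 32, 32) ((341.67901611328125, 131.7795867919922), (25.455842971801758, 27.14202117919922), 22.380136489868164)
w2 black 723.5 (326, 0, 38, 26) ((344.5, 12.5), (25.0, 37.0), 90.0)
w3 blue 1743.0 (235, 8, 57, 45) ((263.6764831542969, 30.20587921142578), (35.16766357421875, 53.115299224853516), 75.96376037597656)
w3 white 752.0 (342, 13, 34, 38) ((358.5172424316406, 31.29310417175293), (27.70566177368164, 29.80656623840332), 23.198589324951172)
```

```bash
python3 - <<'E'
from h import *
import pickle
k=1.5625
F={n:pickle.load(open(n+".pkl","rb")) for n in ["w1","w2","w3","scene0","top0"]}
P={"redcheeks":{"w3":(496,472),"scene0":(287.3*k,136.8*k),"top0":(557,260)},"arc-end":{"w3":(505,435),"scene0":((255+175/6)*k,(100+300/6)*k)},"green":{"w3":(392,477),"top0":(562,303)}}
for n,d in P.items():
    X,e=tri([ray(F[a],u/k,v/k) for a,(u,v) in d.items()]);print(n,X.round(4),np.round(e,4))
E
```

```text
redcheeks [ 0.609  -0.1264  0.0793] [0.0007 0.0028 0.003 ]
arc-end [ 0.6239 -0.1315  0.0157] [0.0059 0.0059]
green [ 0.5251 -0.1296  0.0929] [0.0016 0.0016]
```

Emit:
arm_command(series=[{"offset":[0.057,-0.633,0],"twist":0},{"offset":[0.057,-0.633,0],"twist":0},{"offset":[0.057,-0.633,0],"twist":0},{"offset":[0.057,-0.633,0],"twist":0},{"offset":[0.057,-0.633,0],"twist":0},{"offset":[0.057,-0.633,0],"twist":0},{"offset":[0.057,-0.633,-0.3],"twist":0},{"offset":[0.057,-0.633,-0.4],"twist":0},{"offset":[0.057,-0.633,-0.5],"twist":0},{"offset":[0.057,-0.633,-0.6],"twist":0},{"offset":[0.057,-0.633,-0.6],"twist":0},{"offset":[0.057,-0.633,-0.6],"twist":0}], jaw=0)

```text
t: 3.22
position: [0.5273, -0.1323, 0.1221]
tcp_rot: [[-0.096, 0.995, -0.007], [0.995, 0.096, 0.003], [0.003, -0.007, -1.0]]
contact_force: [-1.2, 0.3, 0.0]
finger_gap: -0.0001
grip_force: 0.0
```

Emit:
arm_command(series=[{"offset":[0.05,0,0],"twist":0},{"offset":[0.1,0,0],"twist":0},{"offset":[0.14,0,-0.01],"twist":0},{"offset":[0.18,0,-0.02],"twist":0},{"offset":[0.21,0,-0.035],"twist":0},{"offset":[0.24,0,-0.05],"twist":0},{"offset":[0.26,0,-0.06],"twist":0},{"offset":[0.27,0,-0.065],"twist":0},{"offset":[0.27,0,-0.065],"twist":0}])

```text
t: 3.97
position: [0.6101, -0.1362, 0.1064]
tcp_rot: [[-0.092, 0.996, -0.0], [0.996, 0.092, -0.0], [-0.0, -0.0, -1.0]]
contact_force: [-0.3, -0.1, -0.0]
finger_gap: 0.0001
grip_force: 0.0
```

```bash
python3 - <<'E'
from h import *
import pickle
k=1.5625
f=grab("wrist");s=grab("scene");t=grab("top")
im=np.hstack([cv2.resize(s["img"][90:200,250:340],None,fx=4,fy=4,interpolation=2),cv2.resize(t["img"][140:220,330:400],(385,440),interpolation=2)])
cv2.imwrite("pics/lev1.png",im[:,:,::-1])
for f,b,n in ((s,(250,90,340,200),"s"),(t,(330,140,400,220),"t")):
    g=f["img"][b[1]:b[3],b[0]:b[2]].max(2);m=(g<45).astype(np.uint8);c=cv2.connectedComponentsWithStats(m)
    print(n,[(c[2][i,4],(c[3][i]+b[:2]).round(1).tolist()) for i in range(1,c[0]) if c[2][i,4]>8])
E
```

```text
s [(np.int32(29), [298.1, 93.4]), (np.int32(9), [294.6, 102.2])]
t [(np.int32(45), [373.2, 144.8]), (np.int32(143), [363.3, 163.3]), (np.int32(22), [367.0, 154.4]), (np.int32(155), [378.6, 193.1])]
```

View pics/lev1.png

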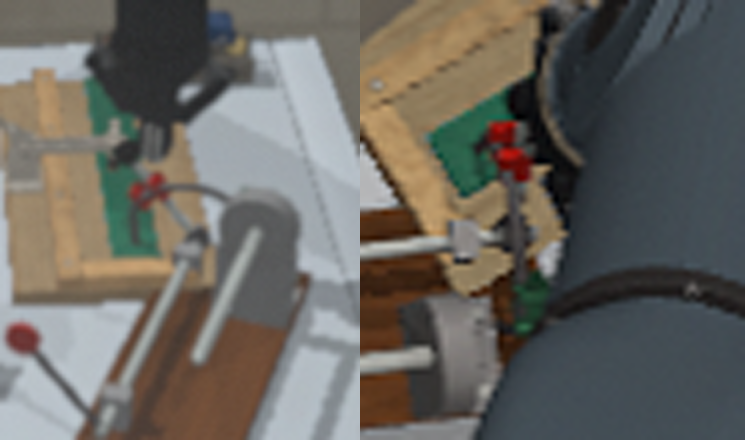

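```bash
cat >> h.py <<'E'
TH=np.radians(6.3);TIP=np.array([.476,.0915,.105]);BX=np.array([np.cos(TH),np.sin(TH),0]);BY=np.array([-np.sin(TH),np.cos(TH),0]);Z=np.array([0,0,1.])
H=TIP+.065*BX-.24*BY-.07*Z
def knob(q): return H+.1*(np.sin(.75-q)*BX+np.cos(.75-q)*Z)
def disc(q): return TIP+.065*BX+.018*BY-.07*Z+.0955*(np.sin(.75-q)*BX+np.cos(.75-q)*Z)
E
python3 - <<'E'
from h import *
s=grab("scene")
for q in (-.2,-.1,0,.1,.2,.68): print(q,proj(s,knob(q)).round(1),proj(s,disc(q)).round(1))
E
```

```text
-0.2 [276.8 129.7] [250.9 176. ]
-0.1 [278.6 128.1] [252.7 174.5]
0 [280.6 126.7] [254.8 173.2]
0.1 [282.8 125.6] [257.1 172.1]
0.2 [285.2 124.6] [259.6 171.2]
0.68 [298.4 123.5] [273.6 170.8]
```

Emit:
arm_command(series=[{"offset":[-0.1,0,0],"twist":0},{"offset":[-0.1,0,0.1],"twist":0},{"offset":[-0.1,0.1,0.3],"twist":0},{"offset":[-0.35,0.6,0.43],"twist":0},{"offset":[-0.35,1,0.43],"twist":0},{"offset":[-0.35,1,0.43],"twist":0},{"offset":[-0.35,1,0.43],"twist":0},{"offset":[-0.35,1,0.43],"twist":0},{"offset":[-0.35,1,0.43],"twist":0},{"offset":[-0.35,1,0.43],"twist":0},{"offset":[-0.35,1,0.43],"twist":0},{"offset":[-0.35,1,0.43],"twist":0}], jaw=1)

```text
t: 5.17
position: [0.5038, 0.1674, 0.2363]
tcp_rot: [[-0.098, 0.995, 0.001], [0.995, 0.098, 0.002], [0.002, 0.001, -1.0]]
contact_force: [0.1, -0.5, 0.4]
finger_gap: 0.0852
grip_force: 0.0
```

```bash
python3 - <<'E'
from h import *
import pickle
f=grab("wrist");o=f["o"];print(o["t"],o["position"].round(4),np.array(o["tcp_rot"]).round(3).tolist())
pickle.dump(f,open("w4.pkl","wb"));save(f,"w4.png",s=1.56)
E
```

```text
5.1667 [0.5038 0.1674 0.2363] [[-0.098, 0.995, 0.001], [0.995, 0.098, 0.002], [0.002, 0.001, -1.0]]
```

View pics/w4.png

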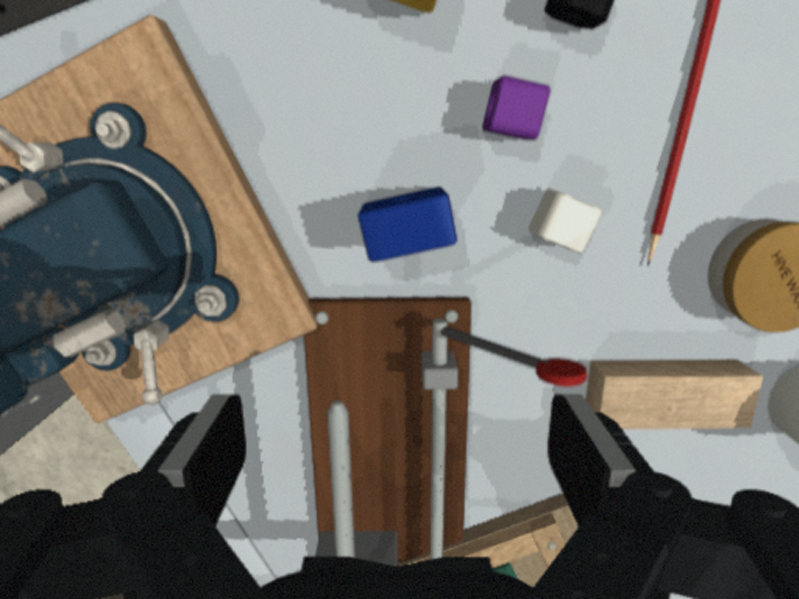

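```bash
cat >> h.py <<'E'
RNG={"blue":((105,100,40),(128,255,255),.058,.058),"yellow":((18,110,90),(30,255,255),.05,.05),"white":((12,3,110),(45,75,255),.034,.034),"cap":((0,0,0),(180,255,60),.036,.036)}
def top(f,n,near=None,rad=.06,lo=None,verb=False):
    """top face of block n: ground-plane rectangle at its top height"""
    a,b,zt,w=RNG[n];h=cv2.cvtColor(f["img"],cv2.COLOR_RGB2HSV);m=cv2.inRange(h,a,b)
    if near is not None:
        u,v=proj(f,np.array([near[0],near[1],zt]));r=rad*337/(f["c2w"][2,3]-zt)
        mm=np.zeros_like(m);cv2.circle(mm,(int(u),int(v)),int(r),255,-1);m&=mm
    c=max(cv2.findContours(m,cv2.RETR_EXTERNAL,cv2.CHAIN_APPROX_NONE)[0],key=cv2.contourArea)
    m2=np.zeros_like(m);cv2.drawContours(m2,[c],-1,255,-1);V=h[:,:,2]
    t=cv2.threshold(V[m2>0].reshape(-1,1),0,255,cv2.THRESH_OTSU)[0] if lo is None else lo
    m3=((m2>0)&(V>t)).astype(np.uint8);m3=cv2.morphologyEx(m3,cv2.MORPH_OPEN,np.ones((3,3),np.uint8))
    c=max(cv2.findContours(m3,cv2.RETR_EXTERNAL,cv2.CHAIN_APPROX_NONE)[0],key=cv2.contourArea)
    P=np.array([plane(f,u,v,zt)[:2] for u,v in c[:,0]],np.float32)*1000
    R=cv2.minAreaRect(P);e=cv2.boxPoints(R)
    px=cv2.minAreaRect(c)[0]
    return np.array(R[0]).round(1)/1000,np.round(R[1],1),round(R[2],1),t,np.round(px,1),cv2.contourArea(c)
E
python3 - <<'E'
from h import *
import pickle
r={}
for w in ["w2","w3","w4"]:
    f=pickle.load(open(w+".pkl","rb"))
    for n,p in [("blue",(.506,.191)),("white",(.614,.203))]:
        q=top(f,n,p);r.setdefault(n,[]).append(ray(f,*q[4]));print(w,n,q)
for n in r: print(n,tri(r[n]))
E
```

```text
w2 blue (array([0.5085, 0.19  ]), array([55.7, 30.5]), 18.0, 97.0, array([252.9, 134.9]), 1201.5)
w2 white (array([0.6169, 0.2008]), array([31.4, 31. ]), 72.5, 186.0, array([342.1, 131.5]), 582.5)
w3 blue (array([0.5088, 0.1895]), array([54.7, 30.5]), 17.8, 100.0, array([263.5,  27.7]), 1505.0)
w3 white (array([0.6171, 0.1999]), array([30.9, 31.6]), 74.4, 180.0, array([358.6,  31.2]), 738.5)
w4 blue (array([0.5085, 0.1885]), array([55.6, 30.8]), 18.0, 96.0, array([261.5, 146.1]), 1749.5)
w4 white (array([0.6172, 0.199 ]), array([30.8, 31. ]), 74.4, 186.0, array([366.9, 142.8]), 816.5)
blue (array([0.5087079 , 0.18962233, 0.05868441]), [np.float64(0.0007143382054507467), np.float64(0.00016549742859667295), np.float64(0.0006503956543170368)])
white (array([0.61669041, 0.19991573, 0.03581871]), [np.float64(0.0008348488613700095), np.float64(0.00022273489207160735), np.float64(0.0007628550064352701)])
```

Emit:
arm_command(series=[{"offset":[0.016,0.073,-0.1],"twist":0.07},{"offset":[0.016,0.073,-0.24],"twist":0.138},{"offset":[0.016,0.073,-0.38],"twist":0.138},{"offset":[0.016,0.073,-0.45],"twist":0.138},{"offset":[0.016,0.073,-0.45],"twist":0.138},{"offset":[0.016,0.073,-0.45],"twist":0.138}])

```text
t: 5.72
position: [0.5095, 0.1831, 0.1005]
tcp_rot: [[-0.301, 0.954, -0.002], [0.954, 0.301, -0.002], [-0.001, -0.002, -1.0]]
contact_force: [-0.1, -0.7, 0.8]
finger_gap: 0.0852
grip_force: 0.0
```

```bash
python3 - <<'E'
from h import *
f=grab("wrist");o=f["o"];R=np.array(o["tcp_rot"]);print(o["t"],o["position"].round(4),np.degrees(np.arctan2(R[1,1],R[0,1])))
print(top(f,"blue",(.5087,.189)))
E
```

```text
5.7167 [0.5095 0.1831 0.1005] 17.50113787693831
(array([0.5083, 0.1897]), array([54.9, 31.1]), 17.4, 100.0, array([257.5, 209. ]), 2706.0)
```

Emit:
arm_command(series=[{"offset":[-0.003,0.021,-0.1],"twist":0},{"offset":[-0.003,0.021,-0.2],"twist":0},{"offset":[-0.003,0.021,-0.27],"twist":0},{"offset":[-0.003,0.021,-0.295],"twist":0},{"offset":[-0.003,0.021,-0.295],"twist":0},{"offset":[-0.003,0.021,-0.295],"twist":0}])

```text
t: 6.27
position: [0.5097, 0.1916, 0.0139]
tcp_rot: [[-0.303, 0.953, 0.002], [0.953, 0.303, 0.001], [-0.0, 0.002, -1.0]]
contact_force: [-0.4, -0.2, 1.2]
finger_gap: 0.0857
grip_force: 0.0
```

Emit:
arm_command(series=[{"offset":[0,0,0],"twist":0},{"offset":[0,0,0],"twist":0},{"offset":[0,0,0],"twist":0},{"offset":[0,0,0],"twist":0},{"offset":[0,0,0],"twist":0},{"offset":[0,0,0],"twist":0}], jaw=0)

```text
t: 6.77
position: [0.5094, 0.192, 0.014]
tcp_rot: [[-0.304, 0.953, 0.002], [0.953, 0.304, 0.001], [0.0, 0.002, -1.0]]
contact_force: [-0.7, -0.8, 10.1]
finger_gap: 0.0577
grip_force: 62.5
```

Emit:
arm_command(series=[{"offset":[0,0,0.1],"twist":0},{"offset":[0,0,0.22],"twist":0},{"offset":[-0.04,-0.06,0.3],"twist":-0.05},{"offset":[-0.1,-0.14,0.3],"twist":-0.1},{"offset":[-0.128,-0.187,0.3],"twist":-0.127},{"offset":[-0.128,-0.187,0.253],"twist":-0.127},{"offset":[-0.128,-0.187,0.253],"twist":-0.127},{"offset":[-0.128,-0.187,0.253],"twist":-0.127},{"offset":[-0.128,-0.187,0.253],"twist":-0.127}])

```text
t: 7.52
position: [0.4706, 0.1361, 0.0887]
tcp_rot: [[-0.11, 0.994, 0.001], [0.994, 0.11, 0.0], [0.0, 0.001, -1.0]]
contact_force: [0.1, 0.8, 0.0]
finger_gap: 0.0573
grip_force: 64.4
```

```bash
cat >> h.py <<'E'
def st():
    o=ctrl.get_obs();R=np.array(o["tcp_rot"]);d=o["position"]-TIP
    print("t%.2f"%o["t"],"pos",o["position"].round(4),"yaw %.2f"%np.degrees(np.arctan2(R[1,1],R[0,1])),"bar x,s,z mm",(np.array([d@BX,d@BY,d[2]])*1000).round(1),"F",np.round(o["contact_force"],1),"gap %.4f"%o["finger_gap"],"Fbar",(np.array([BX,BY])@o["contact_force"]).round(1))
def seq(n,x=0.,s=0.,z=0.):
    d=(BX*x+BY*s+Z*z)/300;print("offset",d.round(4))
E
python3 - <<'E'
from h import *
st()
f=grab("wrist");save(f,"w5.png",s=1.56)
E
```

```text
t7.52 pos [0.4706 0.1361 0.0887] yaw 6.30 bar x,s,z mm [ -0.5  45.  -16.3] F [0.1 0.8 0. ] gap 0.0573 Fbar [0.2 0.7]
```

View pics/w5.png

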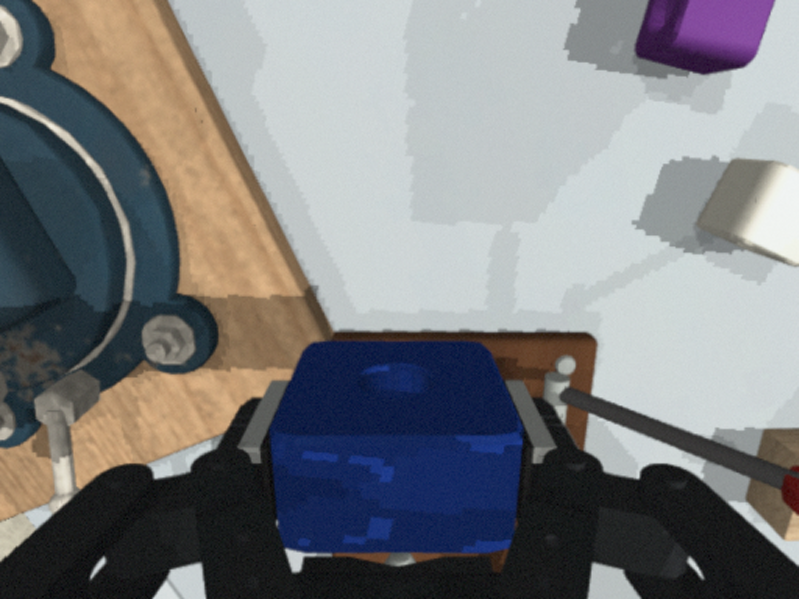

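Emit:
arm_command(series=[{"offset":[0.002,0,0.004],"twist":0},{"offset":[0.006,-0.036,0.004],"twist":0},{"offset":[0.01,-0.072,0.004],"twist":0},{"offset":[0.014,-0.108,0.004],"twist":0},{"offset":[0.018,-0.144,0.004],"twist":0},{"offset":[0.022,-0.182,0.004],"twist":0},{"offset":[0.022,-0.182,0.004],"twist":0},{"offset":[0.022,-0.182,0.004],"twist":0}])

```text
t: 8.23
position: [0.4768, 0.0799, 0.0894]
tcp_rot: [[-0.107, 0.994, -0.0], [0.994, 0.107, 0.0], [0.0, -0.0, -1.0]]
contact_force: [-0.8, -0.3, -0.1]
finger_gap: 0.0575
grip_force: 64.4
```

```bash
python3 -c "
from h import *
st()
import pickle
f=grab('top');save(f,'t5.png',(270,170,390,260),6)"
```

```text
t8.23 pos [0.4768 0.0799 0.0894] yaw 6.12 bar x,s,z mm [ -0.5 -11.6 -15.6] F [-0.8 -0.3 -0.1] gap 0.0575 Fbar [-0.9 -0.2]
```

View pics/t5.png

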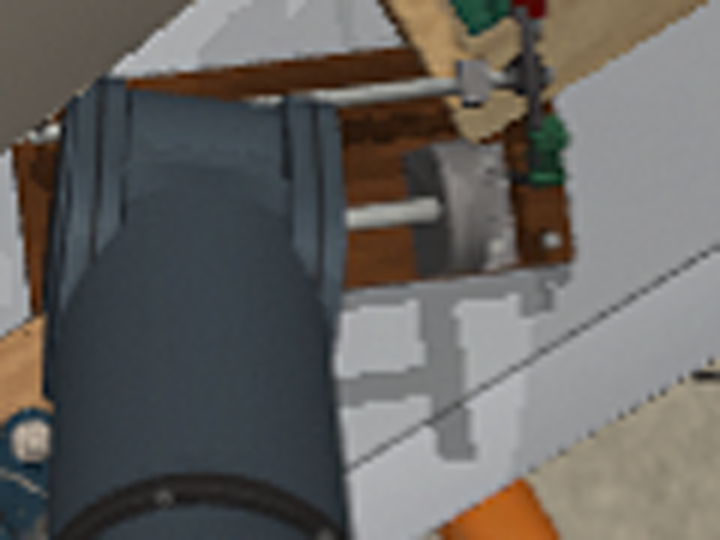

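Emit:
arm_command(series=[{"offset":[0.006,-0.045,0],"twist":0},{"offset":[0.011,-0.09,0],"twist":0},{"offset":[0.016,-0.135,0],"twist":0},{"offset":[0.021,-0.18,0],"twist":0},{"offset":[0.026,-0.225,0],"twist":0},{"offset":[0.031,-0.27,0],"twist":0},{"offset":[0.036,-0.315,0],"twist":0},{"offset":[0.041,-0.36,0],"twist":0},{"offset":[0.046,-0.4,0],"twist":0},{"offset":[0.05,-0.435,0],"twist":0},{"offset":[0.05,-0.435,0],"twist":0}])

```text
t: 9.2
position: [0.492, -0.0512, 0.0895]
tcp_rot: [[-0.107, 0.994, 0.001], [0.994, 0.107, -0.001], [-0.001, 0.0, -1.0]]
contact_force: [0.2, 0.0, -0.8]
finger_gap: 0.0575
grip_force: 64.4
```

```bash
python3 -c "
from h import *
st()"
```

```text
t9.20 pos [ 0.492  -0.0512  0.0895] yaw 6.15 bar x,s,z mm [   0.2 -143.6  -15.5] F [ 0.2  0.  -0.8] gap 0.0575 Fbar [0.2 0. ]
```

Emit:
arm_command(series=[{"offset":[0.001,-0.01,0],"twist":0},{"offset":[0.002,-0.02,0],"twist":0},{"offset":[0.003,-0.027,0],"twist":0},{"offset":[0.003,-0.03,0],"twist":0},{"offset":[0.003,-0.03,0],"twist":0}])

```text
t: 9.62
position: [0.4926, -0.0572, 0.0893]
tcp_rot: [[-0.11, 0.994, -0.0], [0.994, 0.11, 0.001], [0.001, -0.0, -1.0]]
contact_force: [0.9, 4.9, -0.9]
finger_gap: 0.0573
grip_force: 64.5
```

```bash
python3 -c "
from h import *
st()"
```

```text
t9.62 pos [ 0.4926 -0.0572  0.0893] yaw 6.33 bar x,s,z mm [   0.2 -149.7  -15.7] F [ 0.9  4.9 -0.9] gap 0.0573 Fbar [1.4 4.8]
```

Emit:
arm_command(series=[{"offset":[0,0,0],"twist":0},{"offset":[0,0,0],"twist":0},{"offset":[0,0,0],"twist":0},{"offset":[0,0,0],"twist":0},{"offset":[0,0,0.1],"twist":0},{"offset":[0,0,0.2],"twist":0},{"offset":[0,0,0.35],"twist":0},{"offset":[0,0,0.4],"twist":0}], jaw=1)

```text
t: 10.28
position: [0.4936, -0.0595, 0.2133]
tcp_rot: [[-0.108, 0.994, 0.004], [0.994, 0.108, -0.001], [-0.001, 0.004, -1.0]]
contact_force: [1.5, 0.1, -0.1]
finger_gap: 0.0854
grip_force: 0.0
```

```bash
python3 - <<'E'
from h import *
import pickle
st();f=pickle.load(open("w1.pkl","rb"))
print(top(f,"yellow",(.489,.345)),top(f,"cap",(.601,.342)),top(f,"white",(.614,.203)))
E
```

```text
t10.28 pos [ 0.4936 -0.0595  0.2133] yaw 6.18 bar x,s,z mm [   1.  -152.   108.3] F [ 1.5  0.1 -0.1] gap 0.0854 Fbar [ 1.5 -0.1]
(array([0.4901, 0.3427]), array([31.1, 46.4]), 78.1, 161.0, array([267.4, 157.8]), 907.5) (array([0.602 , 0.3514]), array([14.8, 12.7]), 4.9, 21.0, array([356.5, 156. ]), 48.5) (array([0.6114, 0.2009]), array([23.8, 36. ]), 3.7, 158.0, array([345.6, 262.2]), 284.5)
```

Emit:
arm_command(series=[{"offset":[-0.006,0.5,0],"twist":-0.1},{"offset":[-0.012,1,0],"twist":-0.201},{"offset":[-0.012,1,0],"twist":-0.201},{"offset":[-0.012,1,0],"twist":-0.201},{"offset":[-0.012,1,0],"twist":-0.201},{"offset":[-0.012,1,0],"twist":-0.201},{"offset":[-0.012,1,0],"twist":-0.201},{"offset":[-0.012,1,0],"twist":-0.201}])

```text
t: 10.95
position: [0.4877, 0.249, 0.2088]
tcp_rot: [[0.198, 0.98, -0.001], [0.98, -0.198, 0.002], [0.002, -0.001, -1.0]]
contact_force: [-1.0, 1.1, 0.6]
finger_gap: 0.0852
grip_force: 0.0
```

Emit:
arm_command(series=[{"offset":[0,0.33,0],"twist":0},{"offset":[0,0.33,0],"twist":0},{"offset":[0,0.33,-0.15],"twist":0},{"offset":[0,0.33,-0.28],"twist":0},{"offset":[0,0.33,-0.35],"twist":0},{"offset":[0,0.33,-0.35],"twist":0},{"offset":[0,0.33,-0.35],"twist":0}])

```text
t: 11.53
position: [0.4887, 0.3396, 0.1039]
tcp_rot: [[0.206, 0.979, -0.002], [0.979, -0.206, -0.002], [-0.002, -0.001, -1.0]]
contact_force: [0.8, 0.0, 1.3]
finger_gap: 0.0852
grip_force: 0.0
```

```bash
python3 - <<'E'
from h import *
import pickle
st();f=grab("wrist");q=top(f,"yellow",(.49,.343));print(q)
g=pickle.load(open("w1.pkl","rb"));print(tri([ray(f,*q[4]),ray(g,*top(g,"yellow",(.49,.343))[4])]))
E
```

```text
t11.53 pos [0.4887 0.3396 0.1039] yaw -11.88 bar x,s,z mm [ 39.9 245.2  -1.1] F [0.8 0.  1.3] gap 0.0852 Fbar [ 0.8 -0.1]
(array([0.491 , 0.3423]), array([31. , 46.7]), 78.0, 142.0, array([257. , 207.5]), 3421.5)
(array([0.49063129, 0.34210893, 0.04782084]), [np.float64(0.00030767390342355266), np.float64(0.00030767390342368765)])
```

Emit:
arm_command(series=[{"offset":[0.008,0.009,-0.1],"twist":0},{"offset":[0.008,0.009,-0.2],"twist":0},{"offset":[0.008,0.009,-0.28],"twist":0},{"offset":[0.008,0.009,-0.313],"twist":0},{"offset":[0.008,0.009,-0.313],"twist":0},{"offset":[0.008,0.009,-0.313],"twist":0}])

```text
t: 12.08
position: [0.4926, 0.3434, 0.0122]
tcp_rot: [[0.206, 0.979, 0.002], [0.979, -0.206, 0.001], [0.001, 0.001, -1.0]]
contact_force: [0.4, -0.6, 0.8]
finger_gap: 0.0851
grip_force: 0.0
```

Emit:
arm_command(series=[{"offset":[0,0,0],"twist":0},{"offset":[0,0,0],"twist":0},{"offset":[0,0,0],"twist":0},{"offset":[0,0,0],"twist":0},{"offset":[0,0,0],"twist":0},{"offset":[0,0,0],"twist":0},{"offset":[0,0,0],"twist":0}], jaw=0)

```text
t: 12.67
position: [0.4921, 0.3438, 0.0121]
tcp_rot: [[0.205, 0.979, 0.002], [0.979, -0.205, 0.002], [0.002, 0.001, -1.0]]
contact_force: [-0.2, -1.5, 9.2]
finger_gap: 0.0496
grip_force: 62.6
```

Emit:
arm_command(series=[{"offset":[0,0,0.13],"twist":0},{"offset":[0,0,0.26],"twist":0},{"offset":[-0.02,-0.12,0.3],"twist":0.04},{"offset":[-0.04,-0.24,0.3],"twist":0.1},{"offset":[-0.055,-0.36,0.3],"twist":0.16},{"offset":[-0.07,-0.5,0.3],"twist":0.202},{"offset":[-0.07,-0.6,0.28],"twist":0.202},{"offset":[-0.07,-0.67,0.267],"twist":0.202},{"offset":[-0.07,-0.692,0.267],"twist":0.202},{"offset":[-0.07,-0.692,0.267],"twist":0.202},{"offset":[-0.07,-0.692,0.267],"twist":0.202}])

```text
t: 13.58
position: [0.4708, 0.1364, 0.091]
tcp_rot: [[-0.11, 0.994, 0.001], [0.994, 0.11, 0.001], [0.001, 0.001, -1.0]]
contact_force: [-0.3, 1.1, -0.3]
finger_gap: 0.0494
grip_force: 62.4
```

```bash
python3 -c "
from h import *
st()"
```

```text
t13.58 pos [0.4708 0.1364 0.091 ] yaw 6.33 bar x,s,z mm [ -0.2  45.2 -14. ] F [-0.3  1.1 -0.3] gap 0.0494 Fbar [-0.1  1.2]
```

Emit:
arm_command(series=[{"offset":[0.004,-0.035,0.003],"twist":0},{"offset":[0.009,-0.08,0.003],"twist":0},{"offset":[0.014,-0.125,0.003],"twist":0},{"offset":[0.019,-0.17,0.003],"twist":0},{"offset":[0.024,-0.215,0.003],"twist":0},{"offset":[0.029,-0.26,0.003],"twist":0},{"offset":[0.034,-0.305,0.003],"twist":0},{"offset":[0.039,-0.35,0.003],"twist":0},{"offset":[0.044,-0.395,0.003],"twist":0},{"offset":[0.049,-0.44,0.003],"twist":0},{"offset":[0.055,-0.49,0.003],"twist":0},{"offset":[0.055,-0.49,0.003],"twist":0}])

```text
t: 14.58
position: [0.4876, -0.0137, 0.0918]
tcp_rot: [[-0.109, 0.994, 0.001], [0.994, 0.109, -0.001], [-0.001, 0.001, -1.0]]
contact_force: [-0.1, -0.2, 0.3]
finger_gap: 0.0496
grip_force: 62.4
```

Emit:
arm_command(series=[{"offset":[0.002,-0.015,0],"twist":0},{"offset":[0.003,-0.03,0],"twist":0},{"offset":[0.004,-0.037,0],"twist":0},{"offset":[0.005,-0.045,0],"twist":0},{"offset":[0.005,-0.045,0],"twist":0}])

```text
t: 15.0
position: [0.4884, -0.025, 0.0915]
tcp_rot: [[-0.111, 0.994, 0.0], [0.994, 0.111, -0.0], [-0.0, 0.0, -1.0]]
contact_force: [0.4, -0.7, -0.8]
finger_gap: 0.0493
grip_force: 62.4
```

```bash
python3 -c "
from h import *
st()"
```

```text
t15.00 pos [ 0.4884 -0.025   0.0915] yaw 6.35 bar x,s,z mm [  -0.4 -117.1  -13.5] F [ 0.4 -0.7 -0.8] gap 0.0493 Fbar [ 0.3 -0.7]
```

Nearly at the blue block; nudge to contact, then release and rise.

Emit:
arm_command(series=[{"offset":[0.001,-0.006,0],"twist":0},{"offset":[0.002,-0.012,0],"twist":0},{"offset":[0.002,-0.016,0],"twist":0},{"offset":[0.002,-0.016,0],"twist":0}])

```text
t: 15.33
position: [0.4887, -0.0262, 0.0915]
tcp_rot: [[-0.113, 0.994, -0.001], [0.994, 0.113, 0.004], [0.004, -0.001, -1.0]]
contact_force: [-1.6, 13.7, 3.3]
finger_gap: 0.0493
grip_force: 62.8
```

Emit:
arm_command(series=[{"offset":[0,0,0],"twist":0},{"offset":[0,0,0],"twist":0},{"offset":[0,0,0],"twist":0},{"offset":[0,0,0],"twist":0},{"offset":[0,0,0.1],"twist":0},{"offset":[0,0,0.2],"twist":0},{"offset":[0,0,0.3],"twist":0},{"offset":[0.1,0.1,0.38],"twist":0},{"offset":[0.2,0.24,0.38],"twist":0},{"offset":[0.3,0.38,0.38],"twist":0},{"offset":[0.4,0.52,0.38],"twist":0},{"offset":[0.42,0.66,0.38],"twist":0}], jaw=1)

```text
t: 16.33
position: [0.6049, 0.1363, 0.2057]
tcp_rot: [[-0.108, 0.994, 0.002], [0.994, 0.108, -0.001], [-0.001, 0.002, -1.0]]
contact_force: [0.5, -1.4, -0.8]
finger_gap: 0.0852
grip_force: 0.0
```

```bash
python3 - <<'E'
from h import *
import pickle
st();f=grab("wrist");q=top(f,"white",(.617,.2));print(q)
u,v=q[4].astype(int);a=f["img"][max(v-40,0):v+40,max(u-40,0):u+40];a=cv2.resize(a,(400,400*a.shape[0]//a.shape[1]),interpolation=2)
s=grab("scene");b=cv2.resize(s["img"][190:230,220:260],(400,400),interpolation=2)
cv2.imwrite("pics/wh.png",np.hstack([cv2.resize(a,(400,400)),b])[:,:,::-1])
pickle.dump(f,open("w6.pkl","wb"))
E
```

```text
t16.33 pos [0.6049 0.1363 0.2057] yaw 6.22 bar x,s,z mm [133.1  30.4 100.7] F [ 0.5 -1.4 -0.8] gap 0.0852 Fbar [ 0.3 -1.5]
(array([0.619 , 0.2048]), array([27.6, 29.6]), 73.1, 186.0, array([277.8,  96.3]), 951.0)
```

View pics/wh.png

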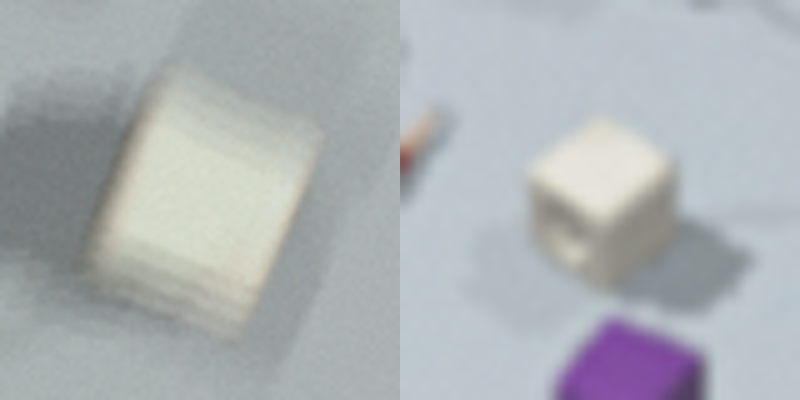

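Emit:
arm_command(series=[{"offset":[0.008,0.094,0],"twist":-0.08},{"offset":[0.008,0.094,-0.1],"twist":-0.16},{"offset":[0.008,0.094,-0.22],"twist":-0.242},{"offset":[0.008,0.094,-0.33],"twist":-0.242},{"offset":[0.008,0.094,-0.35],"twist":-0.242},{"offset":[0.008,0.094,-0.35],"twist":-0.242},{"offset":[0.008,0.094,-0.35],"twist":-0.242}])

```text
t: 17.02
position: [0.6058, 0.1637, 0.1015]
tcp_rot: [[0.266, 0.964, 0.001], [0.964, -0.266, -0.0], [0.0, 0.001, -1.0]]
contact_force: [0.0, -0.4, 0.9]
finger_gap: 0.0854
grip_force: 0.0
```

```bash
python3 - <<'E'
from h import *
import pickle
st();f=grab("wrist");q=top(f,"white",(.617,.2));print(q)
g=pickle.load(open("w4.pkl","rb"));print(tri([ray(f,*q[4]),ray(g,*top(g,"white",(.617,.2))[4])]))
E
```

```text
t17.02 pos [0.6058 0.1637 0.1015] yaw -15.42 bar x,s,z mm [136.9  57.5  -3.5] F [ 0.  -0.4  0.9] gap 0.0854 Fbar [-0.  -0.4]
(array([0.6177, 0.1998]), array([30.4, 30. ]), 74.5, 164.0, array([257., 148.]), 2178.0)
(array([0.61781575, 0.19927262, 0.03258525]), [np.float64(0.000529455819488491), np.float64(0.0005294558194884844)])
```

Emit:
arm_command(series=[{"offset":[0.039,0.119,0],"twist":0},{"offset":[0.039,0.119,-0.1],"twist":0},{"offset":[0.039,0.119,-0.2],"twist":0},{"offset":[0.039,0.119,-0.29],"twist":0},{"offset":[0.039,0.119,-0.322],"twist":0},{"offset":[0.039,0.119,-0.322],"twist":0},{"offset":[0.039,0.119,-0.322],"twist":0}])

```text
t: 17.65
position: [0.618, 0.1997, 0.0056]
tcp_rot: [[0.267, 0.964, 0.002], [0.964, -0.267, 0.001], [0.001, 0.002, -1.0]]
contact_force: [0.6, 0.0, -0.0]
finger_gap: 0.0855
grip_force: 0.0
```

Emit:
arm_command(series=[{"offset":[0,0,0],"twist":0},{"offset":[0,0,0],"twist":0},{"offset":[0,0,0],"twist":0},{"offset":[0,0,0],"twist":0},{"offset":[0,0,0],"twist":0},{"offset":[0,0,0],"twist":0},{"offset":[0,0,0],"twist":0},{"offset":[0,0,0],"twist":0}], jaw=0)

```text
t: 18.32
position: [0.6175, 0.2001, 0.0049]
tcp_rot: [[0.266, 0.964, 0.001], [0.964, -0.266, 0.001], [0.001, 0.001, -1.0]]
contact_force: [-1.4, 0.6, 7.0]
finger_gap: 0.033
grip_force: 60.5
```

Emit:
arm_command(series=[{"offset":[0,0.02,0.13],"twist":0},{"offset":[0,0.04,0.26],"twist":0},{"offset":[-0.1,0.04,0.36],"twist":0.06},{"offset":[-0.2,0.02,0.36],"twist":0.12},{"offset":[-0.3,-0.02,0.36],"twist":0.18},{"offset":[-0.4,-0.08,0.34],"twist":0.241},{"offset":[-0.46,-0.16,0.32],"twist":0.241},{"offset":[-0.488,-0.213,0.294],"twist":0.241},{"offset":[-0.488,-0.213,0.294],"twist":0.241},{"offset":[-0.488,-0.213,0.294],"twist":0.241},{"offset":[-0.488,-0.213,0.294],"twist":0.241}])

```text
t: 19.23
position: [0.4713, 0.1366, 0.0924]
tcp_rot: [[-0.109, 0.994, 0.001], [0.994, 0.109, 0.001], [0.001, 0.001, -1.0]]
contact_force: [-1.0, 0.3, 0.2]
finger_gap: 0.0333
grip_force: 59.8
```

```bash
python3 -c "
from h import *
st();save(grab('wrist'),'w7.png',s=1.56)"
```

```text
t19.23 pos [0.4713 0.1366 0.0924] yaw 6.25 bar x,s,z mm [  0.3  45.4 -12.6] F [-1.   0.3  0.2] gap 0.0333 Fbar [-1.   0.4]
```

View pics/w7.png

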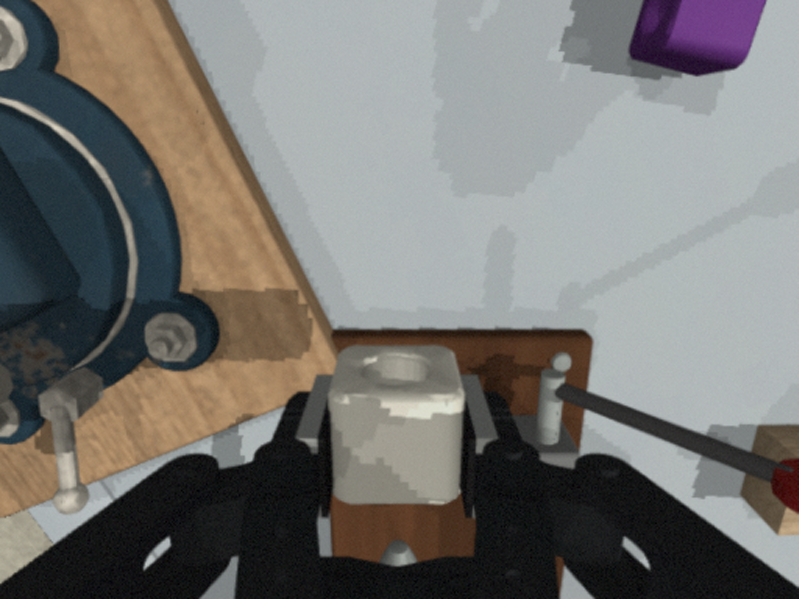

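Emit:
arm_command(series=[{"offset":[0.003,-0.035,0.002],"twist":0},{"offset":[0.007,-0.07,0.002],"twist":0},{"offset":[0.011,-0.105,0.002],"twist":0},{"offset":[0.016,-0.15,0.002],"twist":0},{"offset":[0.021,-0.195,0.002],"twist":0},{"offset":[0.026,-0.24,0.002],"twist":0},{"offset":[0.031,-0.285,0.002],"twist":0},{"offset":[0.036,-0.33,0.002],"twist":0},{"offset":[0.041,-0.375,0.002],"twist":0},{"offset":[0.044,-0.408,0.002],"twist":0},{"offset":[0.044,-0.408,0.002],"twist":0}])

```text
t: 20.2
position: [0.4838, 0.0104, 0.0927]
tcp_rot: [[-0.105, 0.994, 0.0], [0.994, 0.105, -0.001], [-0.001, 0.0, -1.0]]
contact_force: [-0.9, -0.6, -1.1]
finger_gap: 0.0334
grip_force: 59.8
```

Emit:
arm_command(series=[{"offset":[0.001,-0.012,0],"twist":0},{"offset":[0.002,-0.022,0],"twist":0},{"offset":[0.003,-0.029,0],"twist":0},{"offset":[0.004,-0.034,0],"twist":0},{"offset":[0.004,-0.034,0],"twist":0}])

```text
t: 20.62
position: [0.4848, 0.0041, 0.0926]
tcp_rot: [[-0.11, 0.994, -0.0], [0.994, 0.11, 0.001], [0.001, -0.0, -1.0]]
contact_force: [-1.4, 3.0, 0.4]
finger_gap: 0.0331
grip_force: 59.8
```

```bash
python3 -c "
from h import *
st()"
```

```text
t20.62 pos [0.4848 0.0041 0.0926] yaw 6.30 bar x,s,z mm [ -0.9 -87.8 -12.4] F [-1.4  3.   0.4] gap 0.0331 Fbar [-1.   3.1]
```

Emit:
arm_command(series=[{"offset":[0,0,0],"twist":0},{"offset":[0,0,0],"twist":0},{"offset":[0,0,0],"twist":0},{"offset":[0,0,0],"twist":0},{"offset":[0,0,0.1],"twist":0},{"offset":[0,0,0.2],"twist":0},{"offset":[0,0,0.33],"twist":0},{"offset":[0.1,0.1,0.45],"twist":0},{"offset":[0.25,0.2,0.58],"twist":0},{"offset":[0.4,0.3,0.7],"twist":0},{"offset":[0.5,0.4,0.7],"twist":0},{"offset":[0.5,0.4,0.7],"twist":0}], jaw=1)

```text
t: 21.62
position: [0.6243, 0.1147, 0.2988]
tcp_rot: [[-0.108, 0.994, 0.002], [0.994, 0.108, 0.0], [0.0, 0.002, -1.0]]
contact_force: [1.1, 0.0, -0.3]
finger_gap: 0.0853
grip_force: 0.0
```

Emit:
arm_command(series=[{"offset":[0,0,0],"twist":0},{"offset":[0,0,0],"twist":0},{"offset":[0,0,0],"twist":0}])

```text
t: 21.87
position: [0.6226, 0.1133, 0.2961]
tcp_rot: [[-0.109, 0.994, -0.001], [0.994, 0.109, -0.001], [-0.001, -0.001, -1.0]]
contact_force: [-0.2, 0.0, -0.4]
finger_gap: 0.0861
grip_force: 0.0
```

```bash
python3 -c "
from h import *
import pickle
st();f=grab('wrist');s=grab('scene')
im=np.vstack([cv2.resize(f['img'],(400,300),interpolation=3),cv2.resize(s['img'],(400,300),interpolation=3)]);cv2.imwrite('pics/w8.png',im[:,:,::-1]);pickle.dump(f,open('w8.pkl','wb'));pickle.dump(s,open('s8.pkl','wb'))"
```

```text
t21.87 pos [0.6226 0.1133 0.2961] yaw 6.23 bar x,s,z mm [148.1   5.5 191.1] F [-0.2  0.  -0.4] gap 0.0861 Fbar [-0.2  0. ]
```

View pics/w8.png

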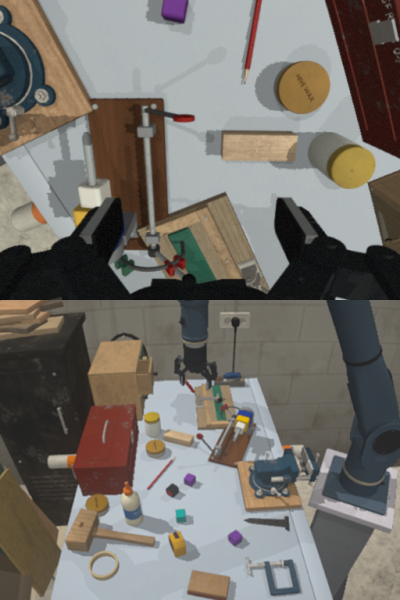

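Emit:
arm_command(series=[{"offset":[-0.02,0.14,0],"twist":0},{"offset":[-0.04,0.28,0],"twist":-0.05},{"offset":[-0.067,0.42,-0.05],"twist":-0.12},{"offset":[-0.067,0.56,-0.15],"twist":-0.18},{"offset":[-0.067,0.68,-0.26],"twist":-0.21},{"offset":[-0.067,0.773,-0.38],"twist":-0.21},{"offset":[-0.067,0.773,-0.487],"twist":-0.21},{"offset":[-0.067,0.773,-0.487],"twist":-0.21},{"offset":[-0.067,0.773,-0.487],"twist":-0.21},{"offset":[-0.067,0.773,-0.487],"twist":-0.21}])

```text
t: 22.8
position: [0.6036, 0.3435, 0.1517]
tcp_rot: [[0.221, 0.975, 0.0], [0.975, -0.221, -0.001], [-0.001, 0.001, -1.0]]
contact_force: [0.1, -0.6, 1.6]
finger_gap: 0.0855
grip_force: 0.0
```

```bash
python3 - <<'E'
from h import *
import pickle
st();f=grab("wrist");pickle.dump(f,open("w9.pkl","wb"))
h=cv2.cvtColor(f["img"],cv2.COLOR_RGB2HSV);V=h[:,:,2]
print(proj(f,[.602,.348,.03]).round(0))
m=(V<60).astype(np.uint8);m[320:]=0
n,l,s,c=cv2.connectedComponentsWithStats(m)
for i in range(1,n):
    if s[i,4]>400: print(s[i],c[i].round(1))
u,v=proj(f,[.602,.348,.03]).astype(int)
print(V[v-48:v+48:4,u-48:u+48:4])
red=cv2.inRange(h,(0,120,60),(8,255,255))|cv2.inRange(h,(170,120,60),(180,255,255))
ys,xs=np.where(red[v-50:v+50,u-50:u+50]);print("red",len(xs),xs.mean()+u-50,ys.mean()+v-50)
E
```

```text
t22.80 pos [0.6036 0.3435 0.1517] yaw -12.76 bar x,s,z mm [154.5 236.5  46.7] F [ 0.1 -0.6  1.6] gap 0.0855 Fbar [ 0.1 -0.6]
[251. 178.]
[  391     0   121   231 14827] [469.   87.5]
[ 231  160   44   47 1741] [253.  184.5]
[  63  253   94   67 2842] [123.2 295.8]
[ 351  253  128   67 3536] [394.6 294. ]
[  0 272  34  33 459] [ 15.9 287.9]
[[154 153 155 153 155 156 154 156 155 155 155 148 147 146 147 148 148 148
  148 156 155 155 156 155]
 [154 156 156 158 156 154 155 157 159 154 148 146 146 146 149 147 149 144
  145 148 154 156 156 157]
 [156 154 158 154 155 154 156 154 158 151 144 147 146 146 147 149 147 147
  149 149 159 156 156 155]
 [156 156 156 152 154 155 155 154 154 146 146 145 148 146 144 148 147 146
  149 147 157 156 156 157]
 [158 157 155 155 155 156 155 157 155 145 145 147 146 149 146 145 147 146
  148 150 156 158 156 155]
 [154 156 154 154 155 156 158 158 148 147 148 149 149 147 145 146 148 146
  147 148 155 160 159 157]
 [159 155 153 154 154 156 156 155 151 144 147 148 148 147 148 146 147 146
  147 147 155 156 157 156]
 [155 154 157 154 156 157 156 156 152 147 146 148 1
[... 1011 characters left out ...]
7  11  14  16  14  22
   51 137 138 150 157 156]
 [153 154 129 108 109 108 112 112   4   0  17  19  19  16  15  19  21  11
   75 140 140 149 157 156]
 [154 158 153 156 154 151 156 152 151 127  54  49  57  66  65  72  99 136
  139 145 154 156 155 154]
 [153 152 156 157 153 155 157 154 157 154 155 155 155 155 155 154 156 156
  157 154 157 156 157 157]
 [153 154 156 153 154 152 155 149 152 155 149 144 145 148 145 156 155 155
  157 157 155 156 157 159]
 [154 155 153 155 155 157 145 147 145 145 143 145 144 144 144 152 155 157
  158 155 156 157 155 155]
 [155 155 154 156 155 153 145 146 144 148 147 145 146 144 145 156 156 157
  154 153 153 154 155 154]]
red 144 252.7013888888889 163.89583333333334
```

```bash
cat >> h.py <<'E'
def cap(f,near,thr=100):
    h=cv2.cvtColor(f["img"],cv2.COLOR_RGB2HSV);V=h[:,:,2]
    u,v=proj(f,np.append(near,.03));mm=np.zeros(V.shape,np.uint8);cv2.circle(mm,(int(u),int(v)),int(.04*337/(f["c2w"][2,3]-.03)),1,-1)
    red=((h[:,:,0]<9)|(h[:,:,0]>170))&(h[:,:,1]>110)&(V>45)
    out=[]
    for m in (((V<thr)&(mm>0)&~red),((V<32)&(mm>0)&~red)):
        m=cv2.morphologyEx(m.astype(np.uint8),cv2.MORPH_OPEN,np.ones((5,5),np.uint8))
        c=max(cv2.findContours(m,cv2.RETR_EXTERNAL,cv2.CHAIN_APPROX_NONE)[0],key=cv2.contourArea)
        R=cv2.minAreaRect(np.array([plane(f,a,b,.036)[:2]*1000 for a,b in c[:,0]],np.float32));out.append((np.round(R[0],1),np.round(R[1],1),round(R[2],1),np.round(cv2.minAreaRect(c)[0],1)))
    r=np.argwhere(red&(mm>0)).mean(0)[::-1];return out,r
E
python3 - <<'E'
from h import *
import pickle
for w in ("w9","w1"):
    f=pickle.load(open(w+".pkl","rb"));o,r=cap(f,(.602,.348));print(o,r,plane(f,*r,.018))
E
```

```text
[(array([602.3, 344.4]), array([37.2, 34.8]), 78.2, array([252. , 183.5])), (array([602.6, 344. ]), array([34.7, 32.5]), 78.1, array([252.5, 184. ]))] [252.51807229 163.90361446] [0.60537226 0.35648256 0.018     ]
[(array([595.5, 343.9]), array([34. , 41.1]), 78.2, array([350.3, 161.6])), (array([595.9, 344.1]), array([30.7, 37.8]), 79.0, array([350.9, 161.4]))] [356.13043478 149.86956522] [0.60596857 0.35620387 0.018     ]
```

Emit:
arm_command(series=[{"offset":[-0.005,-0.006,-0.12],"twist":0.011},{"offset":[-0.005,-0.006,-0.24],"twist":0.011},{"offset":[-0.005,-0.006,-0.36],"twist":0.011},{"offset":[-0.005,-0.006,-0.45],"twist":0.011},{"offset":[-0.005,-0.006,-0.486],"twist":0.011},{"offset":[-0.005,-0.006,-0.486],"twist":0.011},{"offset":[-0.005,-0.006,-0.486],"twist":0.011}])

```text
t: 23.43
position: [0.6033, 0.3433, 0.0073]
tcp_rot: [[0.204, 0.979, 0.003], [0.979, -0.204, 0.001], [0.001, 0.002, -1.0]]
contact_force: [0.0, -0.7, 0.5]
finger_gap: 0.0858
grip_force: 0.0
```

Emit:
arm_command(series=[{"offset":[0,0,0],"twist":0},{"offset":[0,0,0],"twist":0},{"offset":[0,0,0],"twist":0},{"offset":[0,0,0],"twist":0},{"offset":[0,0,0],"twist":0},{"offset":[0,0,0],"twist":0},{"offset":[0,0,0],"twist":0},{"offset":[0,0,0],"twist":0}], jaw=0)

```text
t: 24.1
position: [0.6022, 0.3444, 0.0063]
tcp_rot: [[0.202, 0.979, 0.002], [0.979, -0.202, 0.001], [0.001, 0.001, -1.0]]
contact_force: [-1.2, 0.7, 7.4]
finger_gap: 0.0351
grip_force: 60.5
```

```bash
python3 -c "
from h import *
st()
for i in range(3): grab('top'); print(ctrl.get_obs()['position'].round(4))"
```

```text
t24.10 pos [0.6022 0.3444 0.0063] yaw -11.65 bar x,s,z mm [153.2 237.5 -98.7] F [-1.2  0.7  7.4] gap 0.0351 Fbar [-1.1  0.8]
[0.6022 0.3444 0.0063]
[0.6022 0.3444 0.0063]
[0.6022 0.3444 0.0063]
```

Emit:
arm_command(series=[{"offset":[0,0,0.13],"twist":0},{"offset":[0,0,0.26],"twist":0},{"offset":[-0.08,-0.1,0.33],"twist":0.05},{"offset":[-0.16,-0.2,0.33],"twist":0.1},{"offset":[-0.24,-0.3,0.33],"twist":0.15},{"offset":[-0.32,-0.4,0.33],"twist":0.2},{"offset":[-0.4,-0.5,0.32],"twist":0.2},{"offset":[-0.443,-0.6,0.3],"twist":0.2},{"offset":[-0.443,-0.644,0.29],"twist":0.2},{"offset":[-0.443,-0.644,0.29],"twist":0.2},{"offset":[-0.443,-0.644,0.29],"twist":0.2},{"offset":[-0.443,-0.644,0.29],"twist":0.2}])

```text
t: 25.25
position: [0.4694, 0.1519, 0.0923]
tcp_rot: [[-0.111, 0.994, 0.001], [0.994, 0.111, 0.001], [0.001, 0.001, -1.0]]
contact_force: [-0.8, -0.1, -0.4]
finger_gap: 0.035
grip_force: 60.1
```

```bash
python3 -c "
from h import *
import pickle
st();f=grab('wrist');pickle.dump(f,open('w10.pkl','wb'));save(f,'w10.png',(190,180,320,384),2.9)
h=cv2.cvtColor(f['img'],cv2.COLOR_RGB2HSV)
red=((h[:,:,0]<9)|(h[:,:,0]>170))&(h[:,:,1]>110)&(h[:,:,2]>45);red[:,320:]=0;red[:,:180]=0
r=np.argwhere(red).mean(0)[::-1];P=plane(f,*r,.105);d=P-TIP;print(red.sum(),r,P,d@BX*1e3,d@BY*1e3,'exp tip px',proj(f,TIP))"
```

```text
t25.25 pos [0.4694 0.1519 0.0923] yaw 6.38 bar x,s,z mm [  0.1  60.8 -12.7] F [-0.8 -0.1 -0.4] gap 0.0350 Fbar [-0.8 -0. ]
1194 [254.06365159 240.67839196] [0.46724999 0.16484212 0.105     ] -0.649017620842008 73.85937460417234 exp tip px [255.3778297  376.23224667]
```

View pics/w10.png

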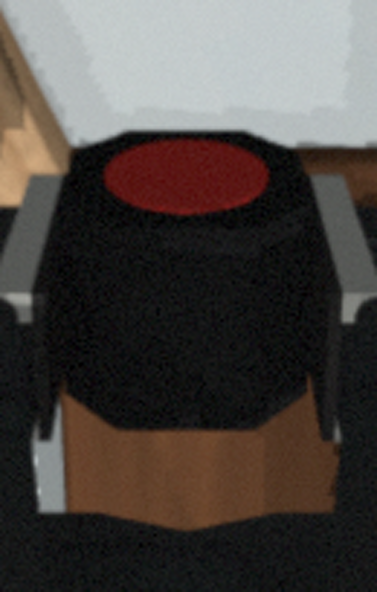

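```bash
python3 - <<'E'
from h import *
import pickle
f=pickle.load(open("w10.pkl","rb"));T=np.eye(4);T[:3,:3]=f["o"]["tcp_rot"];T[:3,3]=f["o"]["position"];tc=np.linalg.inv(T)@f["c2w"]
a=np.radians(6.25);T7=np.eye(4);T7[:3,:3]=[[-np.sin(a),np.cos(a),0],[np.cos(a),np.sin(a),0],[0,0,-1]];T7[:3,3]=[.4713,.1366,.0924]
g=dict(f);g["c2w"]=T7@tc
im=cv2.imread("pics/w7.png");hs=cv2.cvtColor(im,cv2.COLOR_BGR2HSV)
for r in range(540,562,3):
    m=np.where((hs[r,370:430,1]<60)&(hs[r,370:430,2]>70))[0]+370
    if len(m)>4:
        u=m.mean();P=plane(g,(u+.5)/1.5625-.5,(r+.5)/1.5625-.5,.105);d=P-TIP;print(r,m[0],m[-1],(d@BX*1e3).round(2),(d@BY*1e3).round(1))
E
```

```text
546 392 408 0.57 1.2
549 388 410 0.0 0.0
552 387 412 0.15 -1.1
555 382 414 0.12 -2.3
558 383 415 -0.0 -3.5
561 382 416 -0.0 -4.6
```

Emit:
arm_command(series=[{"offset":[0.006,-0.035,0.003],"twist":0},{"offset":[0.01,-0.07,0.003],"twist":0},{"offset":[0.013,-0.1,0.003],"twist":0},{"offset":[0.0155,-0.119,0.003],"twist":0},{"offset":[0.0155,-0.119,0.003],"twist":0},{"offset":[0.0155,-0.119,0.003],"twist":0},{"offset":[0.0155,-0.119,0.003],"twist":0}])

```text
t: 25.88
position: [0.4733, 0.1152, 0.0928]
tcp_rot: [[-0.11, 0.994, -0.0], [0.994, 0.11, 0.0], [0.0, -0.0, -1.0]]
contact_force: [-0.2, 0.7, -1.2]
finger_gap: 0.0348
grip_force: 60.1
```

```bash
python3 -c "
from h import *
st()"
```

```text
t25.88 pos [0.4733 0.1152 0.0928] yaw 6.33 bar x,s,z mm [ -0.1  23.9 -12.2] F [-0.2  0.7 -1.2] gap 0.0348 Fbar [-0.1  0.7]
```

Emit:
arm_command(series=[{"offset":[0.003,0,0.002],"twist":0},{"offset":[0.004,-0.01,0.002],"twist":0},{"offset":[0.005,-0.02,0.002],"twist":0},{"offset":[0.006,-0.03,0.002],"twist":0},{"offset":[0.007,-0.04,0.002],"twist":0},{"offset":[0.007,-0.04,0.002],"twist":0}])

```text
t: 26.38
position: [0.4754, 0.1021, 0.0935]
tcp_rot: [[-0.109, 0.994, -0.0], [0.994, 0.109, -0.0], [-0.0, -0.0, -1.0]]
contact_force: [-0.1, 0.4, -0.5]
finger_gap: 0.0352
grip_force: 60.1
```

```bash
python3 -c "
from h import *
st()"
```

```text
t26.38 pos [0.4754 0.1021 0.0935] yaw 6.28 bar x,s,z mm [  0.6  10.6 -11.5] F [-0.1  0.4 -0.5] gap 0.0352 Fbar [-0.1  0.4]
```

Emit:
arm_command(series=[{"offset":[0.001,-0.008,0],"twist":0},{"offset":[0.002,-0.016,0],"twist":0},{"offset":[0.003,-0.024,0],"twist":0},{"offset":[0.004,-0.032,0],"twist":0},{"offset":[0.004,-0.036,0],"twist":0},{"offset":[0.004,-0.036,0],"twist":0}])

```text
t: 26.88
position: [0.4766, 0.0918, 0.0934]
tcp_rot: [[-0.11, 0.994, -0.0], [0.994, 0.11, -0.0], [-0.0, -0.0, -1.0]]
contact_force: [-0.9, 0.4, -0.1]
finger_gap: 0.0353
grip_force: 60.1
```

```bash
python3 -c "
from h import *
st()"
```

```text
t26.88 pos [0.4766 0.0918 0.0934] yaw 6.31 bar x,s,z mm [  0.6   0.2 -11.6] F [-0.9  0.4 -0.1] gap 0.0353 Fbar [-0.9  0.5]
```

Engaged without force. Push on to the stop (expected s ≈ −3…−6).

Emit:
arm_command(series=[{"offset":[0.0005,-0.006,0],"twist":0},{"offset":[0.001,-0.012,0],"twist":0},{"offset":[0.0015,-0.016,0],"twist":0},{"offset":[0.002,-0.02,0],"twist":0},{"offset":[0.002,-0.02,0],"twist":0}])

```text
t: 27.3
position: [0.477, 0.0873, 0.0935]
tcp_rot: [[-0.111, 0.994, -0.0], [0.994, 0.111, 0.001], [0.001, -0.0, -1.0]]
contact_force: [-0.4, 4.3, -0.7]
finger_gap: 0.0352
grip_force: 60.0
```

```bash
python3 -c "
from h import *
st()"
```

```text
t27.30 pos [0.477  0.0873 0.0935] yaw 6.40 bar x,s,z mm [  0.6  -4.2 -11.5] F [-0.4  4.3 -0.7] gap 0.0352 Fbar [0.1 4.3]
```

Emit:
arm_command(series=[{"offset":[0.0005,-0.005,0],"twist":0},{"offset":[0.001,-0.01,0],"twist":0},{"offset":[0.001,-0.01,0],"twist":0}])

```text
t: 27.55
position: [0.4771, 0.087, 0.0935]
tcp_rot: [[-0.114, 0.993, -0.001], [0.993, 0.114, 0.004], [0.004, -0.0, -1.0]]
contact_force: [-2.8, 14.9, -0.0]
finger_gap: 0.0351
grip_force: 60.0
```

```bash
python3 -c "
from h import *
st()"
```

```text
t27.55 pos [0.4771 0.087  0.0935] yaw 6.54 bar x,s,z mm [  0.6  -4.6 -11.5] F [-2.8 14.9 -0. ] gap 0.0351 Fbar [-1.1 15.1]
```

Emit:
arm_command(series=[{"offset":[0,0.003,0],"twist":0},{"offset":[0,0.003,0],"twist":0},{"offset":[0,0.003,0],"twist":0},{"offset":[0,0.003,0],"twist":0},{"offset":[0,0.003,0],"twist":0},{"offset":[0,0.003,0.08],"twist":0},{"offset":[0,0.003,0.16],"twist":0},{"offset":[0,0.003,0.28],"twist":0},{"offset":[0,0.003,0.4],"twist":0},{"offset":[0,0.003,0.5],"twist":0},{"offset":[0,0.003,0.5],"twist":0}], jaw=1)

```text
t: 28.47
position: [0.4801, 0.0841, 0.2489]
tcp_rot: [[-0.109, 0.994, 0.008], [0.994, 0.109, 0.002], [0.002, 0.009, -1.0]]
contact_force: [0.9, -0.4, -0.0]
finger_gap: 0.0854
grip_force: 0.0
```

```bash
python3 - <<'E'
from h import *
import pickle
st();k=1.5625
f=grab("wrist");pickle.dump(f,open("w11.pkl","wb"))
h=cv2.cvtColor(f["img"],cv2.COLOR_RGB2HSV)
red=((h[:,:,0]<9)|(h[:,:,0]>170))&(h[:,:,1]>110)&(h[:,:,2]>45)
u,v=proj(f,TIP+.008*BY).astype(int);print("exp red",u,v)
ys,xs=np.where(red[v-25:v+25,u-25:u+25]);
if len(xs):
    P=plane(f,xs.mean()+u-25,ys.mean()+v-25,.1035);d=P-TIP;print(len(xs),d@BX,d@BY)
F={n:pickle.load(open(n+".pkl","rb")) for n in ["w3","scene0","top0"]}
for n,d in {"clamp":{"scene0":(278.3*k,125*k),"top0":(598,226),"w3":(553,540)},"clamp2":{"scene0":(278.3*k,125*k),"top0":(598,226)},"rubber":{"scene0":((255+140/6)*k,(100+185/6)*k),"w3":(547,530)}}.items():
    X,e=tri([ray(F[a],p/k,q/k) for a,(p,q) in d.items()]);print(n,X.round(3),np.round(e,3))
# jig edge height guess: corners
print(plane(F["scene0"],(255+295/6),(100+345/6),.04).round(3))
E
```

```text
t28.47 pos [0.4801 0.0841 0.2489] yaw 6.28 bar x,s,z mm [  3.2  -7.8 143.9] F [ 0.9 -0.4 -0. ] gap 0.0854 Fbar [ 0.8 -0.5]
exp red 249 158
148 -0.00044614117657066797 0.009575305702359998
clamp [ 0.681 -0.216  0.053] [0.002 0.002 0.   ]
clamp2 [ 0.681 -0.216  0.053] [0.002 0.002]
rubber [ 0.691 -0.241  0.01 ] [0.001 0.001]
[ 0.529 -0.093  0.04 ]
```

Emit:
arm_command(series=[{"offset":[0.1,-0.1,0],"twist":0},{"offset":[0.2,-0.2,0],"twist":0},{"offset":[0.3,-0.3,0],"twist":0},{"offset":[0.4,-0.4,0],"twist":0},{"offset":[0.5,-0.5,0],"twist":0},{"offset":[0.6,-0.6,0],"twist":0},{"offset":[0.7,-0.7,0],"twist":0},{"offset":[0.7,-0.72,0],"twist":0},{"offset":[0.7,-0.72,-0.1],"twist":0},{"offset":[0.7,-0.72,-0.2],"twist":0},{"offset":[0.7,-0.72,-0.2],"twist":0},{"offset":[0.7,-0.72,-0.2],"twist":0}], jaw=0)

```text
t: 29.52
position: [0.686, -0.1316, 0.1812]
tcp_rot: [[-0.11, 0.994, -0.005], [0.994, 0.11, 0.001], [0.001, -0.005, -1.0]]
contact_force: [-0.4, -0.1, 0.5]
finger_gap: 0.0003
grip_force: 0.0
```

```bash
python3 -c "
from h import *
st();print(knob(0),knob(1.5))"
```

```text
t29.52 pos [ 0.686  -0.1316  0.1812] yaw 6.33 bar x,s,z mm [ 184.2 -244.8   76.2] F [-0.4 -0.1  0.5] gap 0.0003 Fbar [-0.4 -0. ]
[ 0.63469593 -0.13243798  0.10816889] [ 0.49919147 -0.14739782  0.10816889]
```

Emit:
arm_command(series=[{"offset":[0,0,-0.1],"twist":0},{"offset":[0,0,-0.2],"twist":0},{"offset":[0,0,-0.25],"twist":0},{"offset":[0,0,-0.257],"twist":0},{"offset":[0,0,-0.257],"twist":0},{"offset":[0,0,-0.257],"twist":0}])

```text
t: 30.02
position: [0.6887, -0.1322, 0.1086]
tcp_rot: [[-0.111, 0.994, 0.003], [0.994, 0.111, -0.001], [-0.001, 0.003, -1.0]]
contact_force: [0.4, -0.2, 0.5]
finger_gap: -0.0004
grip_force: 0.0
```

Emit:
arm_command(series=[{"offset":[-0.04,-0.005,0],"twist":0},{"offset":[-0.08,-0.009,0],"twist":0},{"offset":[-0.113,-0.012,0.018],"twist":0},{"offset":[-0.145,-0.016,0.037],"twist":0},{"offset":[-0.183,-0.02,0.055],"twist":0},{"offset":[-0.221,-0.024,0.067],"twist":0},{"offset":[-0.263,-0.029,0.074],"twist":0},{"offset":[-0.306,-0.034,0.077],"twist":0},{"offset":[-0.306,-0.034,0.077],"twist":0}])

```text
t: 30.77
position: [0.6037, -0.143, 0.1383]
tcp_rot: [[-0.11, 0.994, 0.022], [0.994, 0.111, -0.002], [-0.005, 0.022, -1.0]]
contact_force: [8.9, 1.3, 33.7]
finger_gap: -0.0003
grip_force: 14.7
```

```bash
python3 -c "
from h import *
st();s=grab('scene')
red=lambda h:(((h[:,:,0]<9)|(h[:,:,0]>170))&(h[:,:,1]>130)&(h[:,:,2]>60)).astype(np.uint8)
m=red(cv2.cvtColor(s['img'],cv2.COLOR_RGB2HSV));m[:, :235]=0;m[:,320:]=0
c=cv2.connectedComponentsWithStats(m);print([(c[2][i,4],c[3][i].round(1).tolist()) for i in range(1,c[0]) if c[2][i,4]>5])
for q in (0,.6,.7,.8): print(q,proj(s,disc(q)).round(1))"
```

```text
t30.77 pos [ 0.6037 -0.143   0.1383] yaw 6.35 bar x,s,z mm [ 101.1 -247.1   33.3] F [ 8.9  1.3 33.7] gap -0.0003 Fbar [9.  0.3]
[(np.int32(34), [241.5, 109.3]), (np.int32(9), [288.4, 134.3]), (np.int32(8), [283.9, 136.9]), (np.int32(22), [268.5, 171.1]), (np.int32(32), [298.1, 182.5])]
0 [254.8 173.2]
0.6 [271.1 170.4]
0.7 [274.2 170.9]
0.8 [277.4 171.6]
```

Emit:
arm_command(series=[{"offset":[0,0,0.08],"twist":0},{"offset":[0.04,0,0.1],"twist":0},{"offset":[0.1,0.01,0.1],"twist":0},{"offset":[0.15,0.015,0.1],"twist":0},{"offset":[0.15,0.015,0],"twist":0},{"offset":[0.15,0.015,-0.06],"twist":0},{"offset":[0.15,0.015,-0.06],"twist":0},{"offset":[0.15,0.015,-0.06],"twist":0}])

```text
t: 31.48
position: [0.6405, -0.1377, 0.1122]
tcp_rot: [[-0.11, 0.994, -0.0], [0.994, 0.11, -0.0], [0.0, -0.0, -1.0]]
contact_force: [-0.5, -0.1, 0.8]
finger_gap: -0.0001
grip_force: 0.0
```

```bash
cat >> h.py <<'E'
def lever():
    s=grab('scene');h=cv2.cvtColor(s['img'],cv2.COLOR_RGB2HSV)
    m=(((h[:,:,0]<9)|(h[:,:,0]>170))&(h[:,:,1]>130)&(h[:,:,2]>60)).astype(np.uint8);m[:,:235]=0;m[:,325:]=0
    c=cv2.connectedComponentsWithStats(m);print([(int(c[2][i,4]),c[3][i].round(1).tolist()) for i in range(1,c[0]) if c[2][i,4]>5])
    print([(q,proj(s,disc(q)).round(1).tolist()) for q in (.4,.5,.6,.7,1,1.3,1.4,1.5,1.6)]);return s
E
python3 -c "
from h import *
st();lever();print(knob(.5))"
```

```text
t31.48 pos [ 0.6405 -0.1377  0.1122] yaw 6.33 bar x,s,z mm [ 138.3 -245.9    7.2] F [-0.5 -0.1  0.8] gap -0.0001 Fbar [-0.6 -0.1]
[(35, [241.6, 109.3]), (8, [288.5, 134.5]), (8, [283.9, 136.9]), (23, [268.5, 171.0]), (34, [298.0, 182.5])]
[(0.4, [265.1, 170.3]), (0.5, [268.1, 170.2]), (0.6, [271.1, 170.4]), (0.7, [274.2, 170.9]), (1, [283.6, 173.8]), (1.3, [292.1, 178.7]), (1.4, [294.6, 180.7]), (1.5, [296.9, 182.9]), (1.6, [299.0, 185.2])]
[ 0.59153468 -0.13720303  0.13189124]
```

Emit:
arm_command(series=[{"offset":[-0.002,0.02,0],"twist":0},{"offset":[-0.04,0.016,0],"twist":0},{"offset":[-0.074,0.012,0.006],"twist":0},{"offset":[-0.095,0.01,0.01],"twist":0},{"offset":[-0.116,0.0075,0.013],"twist":0},{"offset":[-0.137,0.005,0.017],"twist":0},{"offset":[-0.157,0.003,0.02],"twist":0},{"offset":[-0.18,0,0.02],"twist":0},{"offset":[-0.198,-0.002,0.02],"twist":0},{"offset":[-0.198,-0.002,0.02],"twist":0}])

```text
t: 32.37
position: [0.5797, -0.1386, 0.1174]
tcp_rot: [[-0.11, 0.994, -0.002], [0.994, 0.11, 0.0], [0.0, -0.002, -1.0]]
contact_force: [0.5, 0.1, 0.1]
finger_gap: -0.0001
grip_force: 0.1
```

```bash
python3 -c "
from h import *
st();lever()"
```

```text
t32.37 pos [ 0.5797 -0.1386  0.1174] yaw 6.29 bar x,s,z mm [  77.8 -240.1   12.4] F [0.5 0.1 0.1] gap -0.0001 Fbar [0.5 0. ]
[(35, [241.6, 109.3]), (9, [288.4, 134.3]), (8, [283.9, 136.9]), (35, [280.2, 173.4]), (33, [298.1, 182.6])]
[(0.4, [265.1, 170.3]), (0.5, [268.1, 170.2]), (0.6, [271.1, 170.4]), (0.7, [274.2, 170.9]), (1, [283.6, 173.8]), (1.3, [292.1, 178.7]), (1.4, [294.6, 180.7]), (1.5, [296.9, 182.9]), (1.6, [299.0, 185.2])]
```

Emit:
arm_command(series=[{"offset":[-0.018,-0.002,0],"twist":0},{"offset":[-0.036,-0.004,0],"twist":0},{"offset":[-0.056,-0.006,-0.003],"twist":0},{"offset":[-0.0755,-0.008,-0.006],"twist":0},{"offset":[-0.095,-0.01,-0.012],"twist":0},{"offset":[-0.114,-0.013,-0.018],"twist":0},{"offset":[-0.133,-0.015,-0.024],"twist":0},{"offset":[-0.152,-0.017,-0.03],"twist":0},{"offset":[-0.17,-0.019,-0.036],"twist":0},{"offset":[-0.185,-0.0205,-0.04],"twist":0},{"offset":[-0.185,-0.0205,-0.04],"twist":0}])

```text
t: 33.33
position: [0.5243, -0.1446, 0.1052]
tcp_rot: [[-0.11, 0.994, -0.001], [0.994, 0.11, 0.0], [0.0, -0.001, -1.0]]
contact_force: [0.1, 0.1, -0.3]
finger_gap: 0.0001
grip_force: 0.1
```

```bash
python3 -c "
from h import *
st();s=lever();
for q in (.9,1.3,1.5,1.6): print(q,proj(s,knob(q)).round(1))"
```

```text
t33.33 pos [ 0.5243 -0.1446  0.1052] yaw 6.30 bar x,s,z mm [ 2.21e+01 -2.40e+02  2.00e-01] F [ 0.1  0.1 -0.3] gap 0.0001 Fbar [0.2 0.1]
[(34, [241.4, 109.1]), (9, [288.4, 134.3]), (8, [283.9, 136.9]), (53, [297.0, 183.1])]
[(0.4, [265.1, 170.3]), (0.5, [268.1, 170.2]), (0.6, [271.1, 170.4]), (0.7, [274.2, 170.9]), (1, [283.6, 173.8]), (1.3, [292.1, 178.7]), (1.4, [294.6, 180.7]), (1.5, [296.9, 182.9]), (1.6, [299.0, 185.2])]
0.9 [304.8 125. ]
1.3 [315.4 130.7]
1.5 [319.8 134.6]
1.6 [321.6 136.9]
```

Emit:
arm_command(series=[{"offset":[0.06,0.006,0],"twist":0},{"offset":[0.08,0.008,0.06],"twist":0},{"offset":[0.1,0.01,0.2],"twist":0},{"offset":[0.15,0.01,0.33],"twist":0},{"offset":[0.2,0.1,0.46],"twist":0},{"offset":[0.25,0.2,0.6],"twist":0},{"offset":[0.25,0.3,0.65],"twist":0},{"offset":[0.25,0.4,0.65],"twist":0},{"offset":[0.25,0.5,0.65],"twist":0},{"offset":[0.25,0.6,0.65],"twist":0},{"offset":[0.25,0.6,0.65],"twist":0},{"offset":[0.25,0.6,0.65],"twist":0}])

```text
t: 34.38
position: [0.6, 0.0377, 0.3]
tcp_rot: [[-0.114, 0.993, -0.002], [0.993, 0.114, 0.0], [0.0, -0.002, -1.0]]
contact_force: [-0.6, -0.5, -0.2]
finger_gap: 0.0002
grip_force: 0.0
```

```bash
python3 - <<'E'
from h import *
st();s=lever();f=grab("wrist")
h=cv2.cvtColor(f["img"],cv2.COLOR_RGB2HSV)
for n,zt in (("blue",.131),("yellow",.127),("white",.119)):
    a,b=RNG[n][:2];m=cv2.inRange(h,a,b);u,v=proj(f,TIP-.09*BY+Z*.02);mm=np.zeros_like(m);cv2.circle(mm,(int(u),int(v)),110,255,-1);m&=mm
    for c in cv2.findContours(m,0,2)[0]:
        if cv2.contourArea(c)>120:
            d=plane(f,*cv2.minAreaRect(c)[0],zt)-TIP;print(n,cv2.contourArea(c),"bar x,s",(d@BX).round(4),(d@BY).round(4))
red=(((h[:,:,0]<9)|(h[:,:,0]>170))&(h[:,:,1]>130)&(h[:,:,2]>60)).astype(np.uint8);c=cv2.connectedComponentsWithStats(red)
for i in range(1,c[0]):
    if 30<c[2][i,4]<1500: d=plane(f,*c[3][i],.105)-TIP;print("red",c[2][i,4],(d@BX).round(4),(d@BY).round(4))
t=grab("top");g=cv2.cvtColor(t["img"],cv2.COLOR_RGB2HSV)
u,v=proj(t,knob(1.5)).astype(int);w=g[v-14:v+14,u-14:u+14,2];ys,xs=np.where(w<40);print("top knob exp",u,v,"dark",len(xs),xs.mean()+u-14 if len(xs) else 0,ys.mean()+v-14 if len(xs) else 0)
w=cv2.cvtColor(s["img"],cv2.COLOR_RGB2HSV)[118:150,305:335,2];ys,xs=np.where(w<45);print("scene dark",len(xs),xs.mean()+305,ys.mean()+118)
E
```

```text
t34.38 pos [0.6    0.0377 0.3   ] yaw 6.55 bar x,s,z mm [117.4 -67.1 195. ] F [-0.6 -0.5 -0.2] gap 0.0002 Fbar [-0.6 -0.5]
[(36, [241.6, 109.4]), (8, [288.5, 134.5]), (7, [284.0, 137.0]), (52, [297.1, 183.0])]
[(0.4, [265.1, 170.3]), (0.5, [268.1, 170.2]), (0.6, [271.1, 170.4]), (0.7, [274.2, 170.9]), (1, [283.6, 173.8]), (1.3, [292.1, 178.7]), (1.4, [294.6, 180.7]), (1.5, [296.9, 182.9]), (1.6, [299.0, 185.2])]
blue 1798.0 bar x,s 0.0087 -0.1477
yellow 1874.5 bar x,s 0.0078 -0.1155
white 572.0 bar x,s 0.004 -0.1862
white 283.5 bar x,s 0.067 -0.1639
white 2610.0 bar x,s -0.0953 -0.1492
white 1354.0 bar x,s -0.0011 -0.075
red 139 0.201 0.0724
red 335 0.3426 0.0395
red 224 0.0014 0.0197
top knob exp 367 202 dark 0 0 0
scene dark 2 321.0 135.5
```

```bash
python3 -c "
from rig import ctrl
print(ctrl.hand_in())"
```

```text
the job is handed in; nothing more can be done
None
```

The job is handed in: lever thrown to red first, then blue, yellow and white (the only blocks on the table) threaded in that order from the flange, the cap pushed home against a firm stop, and the lever set in the middle of the green notch with the keeper in front of the cap; the first green throw slid up onto the knob at about 34 N and was redone lower, and the bystanders were never touched.

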